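Charge the polishing tumbler with a scoop

ROBOT

A 7-joint arm with a two-finger parallel gripper is mounted at the origin on the work surface. World frame = base frame: x ahead of the robot, y to its left, z up, the work surface at z = 0. Lengths are in m, angles in rad, forces in N, time in s.
With the tool pointing down it reaches from about 0.425 to 0.925 m from the base axis. Payload 6.8 kg.
Tool frame: the origin (TCP) lies midway between the tips of the shut fingers; the grasp point (between the pads) lies 19 mm behind it (r.grip_depth is the distance from the TCP to the grasp point, in m); z points along the fingers, y is the line along which they close (so a half turn about z gives the same grasp; the last joint's range is limited). The gripper opens to 85 mm and grips with 20 to 120 N. Pads are 22 mm wide; open, the fingers measure 114 mm over their backs; the gripper's body (76 mm by 85 mm) begins 54 mm behind the grasp point. The pads swing forward as they close: fully open they stand 13 mm farther back than shut.
Start: joints at [1.111, 0.477, 0.022, 1.555, -0.011, 1.109, -0.083], TCP at [0.233, -0.634, 0.231] pointing down, gripper open.
Joint ranges: [-2.96, 2.96], [-0.34, 2.1], [-1.41, 1.46], [0.24, 2.44], [-1.37, 4.51], [0.17, 1.92], [-2.96, 2.96]. Speed limits (rad/s): [2.39, 2.39, 3.14, 3.14, 3.14, 3.14, 3.14].

INTERFACE

Orientations are given as a rotation vector (axis times angle).
In Python, from bench import telemetry, grab_frame, calibration, order, silhouettes, r gives the robot as it stands.
- The arm moves only by the tool apply_moves, never from a script. Its argument "moves" is a list of rows, each a list of 7 numbers: the turn, a rotation vector about the tool's x, y, z scaled (see below), then the shift along the tool's x, y, z scaled (see below), then the opening, from -1 (shut) to 1 (fully open). A call has exactly 8 rows; each row shifts and turns the commanded pose from where the row before left it, along the tool's axes as they then stand; what a row does not reach is not made up. The controller multiplies each number of a shift by 1000 mm and each number of a turn by 6 degrees. A row lasts 1/12 s, in which the tool goes at most 41.7 mm and 7.16 degrees, less where a joint would pass 70% of its speed; a pose out of reach is approached as far as the arm can. A call with a number of a shift or a turn outside -1 to 1 is refused whole. A call with a gripper value outside its range is refused whole. The fingers move at their own pace and stop on an object; "grip_force" is the grip in N (left out, the last holds). Time passes only in rows, so rows that do not move let the fingers close, or fill a call up. It gives the time, the measured TCP pose, the force, the opening and the grip force at its end, in the units of the state.
- telemetry.get_obs(): the state, without advancing time (a new reading comes with each control period).
- grab_frame(name): name is "side" or "top"; returns the picture (480x640x3 uint8, blue, green, red); there is no depth.
- calibration(name): a dict with "fx", "fy", "cx", "cy" (pixels), "world_from_camera" (4x4, takes a point from camera to world coordinates). Camera axes: x right, y down, z forward; pixel columns grow to the right and rows downward; lengths in m; the calibration is good to about 2 mm. A picture is of the moment at which its call begins. calibration takes no time and is no camera call.
- order.hand_in(): hands the job in; it is judged then, once.
Trained networks look in the newest picture that a camera, given by its name, has taken for a name from the list of things; names that differ only in an ending like _2 or _b are one class to them, and where a whole thing is asked for, a point or a joint stands for the part that bears it (a point fixed in the world has none). Each returns a list of dicts, best first, with "p" (0 to 1); they miss things now and then, are a little off and sometimes report something else, mostly with a low value. They report only what shows in the picture. A call takes as long as a camera call. They do not tell look-alikes from the thing itself.
- silhouettes(thing, camera): "mask" (480x640 bool, what is visible of it) and "extent" ([centre column, centre row, width, height] in pixels, round what is visible of it).
The state is a dict: "clock": time; "joints": joint angles; "qvel": joint speeds; "tau": joint torques, N m; "tcp_pos": TCP position; "orientation": TCP orientation; "contact_force": force on the tool from outside, world axes, zero at the start; "moment": the same for the moment, N m; "grip_width": finger opening in m; "gripper_force": force on a finger pad.
Only numpy, scipy, OpenCV 4.12 (cv2) and the standard library are available. Lean on these libraries where they do the work, as an engineer would, in place of code of your own. Each camera call takes 0.05 s, during which the arm holds its last target. There are 200 camera calls.

TASK

Using the scoop, take green polishing chunks out of the white tray and tip at least three of the four into the tumbler's orange bowl; do not touch the chunks with the gripper, and spill none: any that you do not load stay in the tray. Once the bowl is loaded, lay the scoop back flat on its blue mat, empty, and slide the tumbler's red speed grip all the way to its end stop by the green dot. Leave the file and the steel mandrel beside the tray where they are.

Things in the scene. Friction and masses are not known exactly. Their poses are not given: they have to be found in the camera images.
- scoop: Hand scoop, 205 mm long, 140 g, on the mat. Origin: underside of the pan, mid-pan; x out of its open mouth, z up. Aluminium pan x -45 to +55, 84 mm wide, floor 3 mm (lip 2 mm), side walls 38 mm high (20 mm in front, none in the last 15 mm), back wall 47 mm. Black bar handle, parallel to the pan floor: x -150 to -55, 24 mm wide, z 41 to 63 mm.
- scoop_grip (a point): Middle of the scoop's handle bar (scoop x -100, z 52 mm); axes as the scoop.
- scoop_lip (a point): Middle of the scoop's front edge, at the underside (scoop x +55 mm).
- tray: White fixed media tray, a straight channel: 200 mm long (x), 104 mm wide, open at its -x end (mouth, towards the robot) and on top. Origin at the centre of its underside. Floor 4 mm thick; inside width 96 mm; side walls up to 36 mm, closed end wall at +x up to 56 mm above the underside, walls 4 mm thick.
- tray_back (a point): Middle of the foot of the tray's end wall, on its inner face, at floor level (tray x +96, z +4 mm); axes as the tray.
- chunk0: One of four green polishing chunks that start standing in the inner part of the tray: thick pebble-like discs with rounded-off edges 28 mm in diameter, 22 mm high, 22 g. Origin at the centre of one flat face.
- chunk1: One of four green polishing chunks that start standing in the inner part of the tray: thick pebble-like discs with rounded-off edges 28 mm in diameter, 22 mm high, 22 g. Origin at the centre of one flat face.
- chunk2: One of four green polishing chunks that start standing in the inner part of the tray: thick pebble-like discs with rounded-off edges 28 mm in diameter, 22 mm high, 22 g. Origin at the centre of one flat face.
- chunk3: One of four green polishing chunks that start standing in the inner part of the tray: thick pebble-like discs with rounded-off edges 28 mm in diameter, 22 mm high, 22 g. Origin at the centre of one flat face.
- tumbler: Fixed polishing tumbler: grey motor base 290 (x) x 200 (y) x 50 mm high, with an open round orange bowl on it centred at x = +50 mm, and the speed slide on the part of the base nearer the robot (x = -100 mm). Origin at the centre of the base's underside. It stands left or right of the tray.
- bowl_floor (a point): Centre of the inner floor of the bowl, 56 mm above the table; inside, the bowl widens from 55 mm radius at the floor to 80 mm radius from 35 mm up.
- bowl_rim (a point): Centre of the bowl's mouth, at rim height (118 mm above the table); rim 85 mm outer and 80 mm inner radius.
- speed (a joint): Travel of the speed slide in m: 0 at the white-dot end (tumbler -y), 0.08 at the end stop by the green dot (tumbler +y). Friction about 1.5 N; stays where it is left.
- speed_top (a point): Top centre of the red grip of the speed slide; moves with it. Grip 28 (tumbler x) x 20 (y) x 40 mm high; the aluminium track below is 40 x 130 x 14 mm.
- mat: Blue fixed mat, 250 (x) x 160 (y) x 3 mm, the scoop's place. Origin at the centre of its underside. It lies on the other side of the tray than the tumbler.
- file: Bystander: file with wooden handle, 175 x 20 x 20 mm, lying left of the tray. Leave alone.
- mandrel: Bystander: square stepped steel mandrel, 160 x 22 x 22 mm, lying right of the tray. Leave alone.
Not all that is in view belongs to the job. What is shaped like the scoop but turquoise is not meant.

How it is judged:
On the way, in this order (a step that is already met when the one before it is completed fails the run):
1. at least one chunk is carried in the scoop, lifted above the tray (height (world z) of scoop above 0.08 m and ((x of chunk0 in the frame of scoop between -0.045 and 0.055 m and y of chunk0 in the frame of scoop between -0.042 and 0.042 m and z of chunk0 in the frame of scoop between -0.005 and 0.06 m) or (x of chunk1 in the frame of scoop between -0.045 and 0.055 m and y of chunk1 in the frame of scoop between -0.042 and 0.042 m and z of chunk1 in the frame of scoop between -0.005 and 0.06 m) or (x of chunk2 in the frame of scoop between -0.045 and 0.055 m and y of chunk2 in the frame of scoop between -0.042 and 0.042 m and z of chunk2 in the frame of scoop between -0.005 and 0.06 m) or (x of chunk3 in the frame of scoop between -0.045 and 0.055 m and y of chunk3 in the frame of scoop between -0.042 and 0.042 m and z of chunk3 in the frame of scoop between -0.005 and 0.06 m))), for 0.1 s.
2. at least three chunks lie in the bowl ((((horizontal distance between chunk0 and bowl_floor below 0.076 m and z of chunk0 in the frame of bowl_floor below 0.06 m) and (horizontal distance between chunk1 and bowl_floor below 0.076 m and z of chunk1 in the frame of bowl_floor below 0.06 m) and (horizontal distance between chunk2 and bowl_floor below 0.076 m and z of chunk2 in the frame of bowl_floor below 0.06 m)) or ((horizontal distance between chunk0 and bowl_floor below 0.076 m and z of chunk0 in the frame of bowl_floor below 0.06 m) and (horizontal distance between chunk1 and bowl_floor below 0.076 m and z of chunk1 in the frame of bowl_floor below 0.06 m) and (horizontal distance between chunk3 and bowl_floor below 0.076 m and z of chunk3 in the frame of bowl_floor below 0.06 m)) or ((horizontal distance between chunk0 and bowl_floor below 0.076 m and z of chunk0 in the frame of bowl_floor below 0.06 m) and (horizontal distance between chunk2 and bowl_floor below 0.076 m and z of chunk2 in the frame of bowl_floor below 0.06 m) and (horizontal distance between chunk3 and bowl_floor below 0.076 m and z of chunk3 in the frame of bowl_floor below 0.06 m)) or ((horizontal distance between chunk1 and bowl_floor below 0.076 m and z of chunk1 in the frame of bowl_floor below 0.06 m) and (horizontal distance between chunk2 and bowl_floor below 0.076 m and z of chunk2 in the frame of bowl_floor below 0.06 m) and (horizontal distance between chunk3 and bowl_floor below 0.076 m and z of chunk3 in the frame of bowl_floor below 0.06 m)))), for 0.2 s.
3. the speed slide is at its end stop by the green dot (value of joint speed above 0.076 m), for 0.1 s.
At the end, for the whole second after the job is handed in: At least three chunks in the bowl (below its rim, within 76 mm of its axis), every other chunk in the bowl or inside the tray, all at rest; the scoop lying flat (within 0.15 rad) and at rest on the mat with its pan's middle over the mat; the speed slide within 4 mm of its end stop by the green dot ((((horizontal distance between chunk0 and bowl_floor below 0.076 m and z of chunk0 in the frame of bowl_floor below 0.06 m) and (horizontal distance between chunk1 and bowl_floor below 0.076 m and z of chunk1 in the frame of bowl_floor below 0.06 m) and (horizontal distance between chunk2 and bowl_floor below 0.076 m and z of chunk2 in the frame of bowl_floor below 0.06 m)) or ((horizontal distance between chunk0 and bowl_floor below 0.076 m and z of chunk0 in the frame of bowl_floor below 0.06 m) and (horizontal distance between chunk1 and bowl_floor below 0.076 m and z of chunk1 in the frame of bowl_floor below 0.06 m) and (horizontal distance between chunk3 and bowl_floor below 0.076 m and z of chunk3 in the frame of bowl_floor below 0.06 m)) or ((horizontal distance between chunk0 and bowl_floor below 0.076 m and z of chunk0 in the frame of bowl_floor below 0.06 m) and (horizontal distance between chunk2 and bowl_floor below 0.076 m and z of chunk2 in the frame of bowl_floor below 0.06 m) and (horizontal distance between chunk3 and bowl_floor below 0.076 m and z of chunk3 in the frame of bowl_floor below 0.06 m)) or ((horizontal distance between chunk1 and bowl_floor below 0.076 m and z of chunk1 in the frame of bowl_floor below 0.06 m) and (horizontal distance between chunk2 and bowl_floor below 0.076 m and z of chunk2 in the frame of bowl_floor below 0.06 m) and (horizontal distance between chunk3 and bowl_floor below 0.076 m and z of chunk3 in the frame of bowl_floor below 0.06 m))) and ((horizontal distance between chunk0 and bowl_floor below 0.076 m and z of chunk0 in the frame of bowl_floor below 0.06 m) or (x of chunk0 in the frame of tray between -0.1 and 0.1 m and y of chunk0 in the frame of tray between -0.05 and 0.05 m and z of chunk0 in the frame of tray between -0.01 and 0.06 m)) and ((horizontal distance between chunk1 and bowl_floor below 0.076 m and z of chunk1 in the frame of bowl_floor below 0.06 m) or (x of chunk1 in the frame of tray between -0.1 and 0.1 m and y of chunk1 in the frame of tray between -0.05 and 0.05 m and z of chunk1 in the frame of tray between -0.01 and 0.06 m)) and ((horizontal distance between chunk2 and bowl_floor below 0.076 m and z of chunk2 in the frame of bowl_floor below 0.06 m) or (x of chunk2 in the frame of tray between -0.1 and 0.1 m and y of chunk2 in the frame of tray between -0.05 and 0.05 m and z of chunk2 in the frame of tray between -0.01 and 0.06 m)) and ((horizontal distance between chunk3 and bowl_floor below 0.076 m and z of chunk3 in the frame of bowl_floor below 0.06 m) or (x of chunk3 in the frame of tray between -0.1 and 0.1 m and y of chunk3 in the frame of tray between -0.05 and 0.05 m and z of chunk3 in the frame of tray between -0.01 and 0.06 m)) and linear speed of each of chunk0, chunk1, chunk2, chunk3 below 0.03 m/s and x of scoop in the frame of mat between -0.125 and 0.125 m and y of scoop in the frame of mat between -0.08 and 0.08 m and z of scoop in the frame of mat between -0.002 and 0.012 m and angle between scoop's own z axis and vertical below 0.15 rad and linear speed of scoop below 0.02 m/s and value of joint speed above 0.076 m); the robot touches nothing.
It fails at once if the gripper fingers touch a chunk (over 0.5 N) (contact force between the fingers and chunk0 above 0.5 N or contact force between the fingers and chunk1 above 0.5 N or contact force between the fingers and chunk2 above 0.5 N or contact force between the fingers and chunk3 above 0.5 N).
It fails at once if the file or the mandrel is moved by more than 30 mm (distance of any of file, mandrel from where it was at the start of the episode above 0.03 m).
It also fails if it takes over 72 s, if anything falls off the work surface, if the arm or the gripper's body presses on something with over 40 N, if the wrist force passes 120 N, or if a joint passes its speed limit or range.

## Working session

There is one attempt and no reset: what is moved stays moved. The work goes in short steps, Python scripts to look and compute and a tool call to move; the robot and the scene stay as the last step left them, time stands still between calls to the robot, and variables do not carry over. Pictures are saved under pics/ and viewed, at most 10 in all, crops included, and the job is handed in when it is done.

Besides the shell and the picture viewer there is one more tool, called after ">>>" as a command line: name --pt "numbers of a row" for each row, then --argument value for the rest. apply_moves: Moves the arm, as the interface text tells. Its arguments: {"type":"object","properties":{"moves":{"type":"array"},"grip_force":{"type":"number"}},"required":["moves"]}

```bash
ls; mkdir -p pics
python3 - <<'E'
from bench import telemetry, grab_frame, calibration, silhouettes, r
import cv2, numpy as np
np.set_printoptions(precision=3,suppress=True)
for n in ("side","top"):
    f=grab_frame(n); cv2.imwrite(f"pics/{n}0.png",f); c=calibration(n); print(n,c["fx"],c["fy"],c["cx"],c["cy"]); print(np.array(c["world_from_camera"]))
o=telemetry.get_obs()
for k,v in o.items(): print(k,np.array(v))
E
```

```text
pics
side 461.35788709397116 461.35788709397116 321.14013096025116 240.48169337785657
[[-1.     0.018  0.003  0.488]
 [ 0.012  0.786 -0.618  0.661]
 [-0.014 -0.618 -0.786  0.934]
 [ 0.     0.     0.     1.   ]]
top 571.2057867186389 571.2057867186389 327.9921841692974 245.45593654213297
[[-0.007 -0.989  0.149  0.36 ]
 [-1.     0.005 -0.011  0.001]
 [ 0.01  -0.149 -0.989  1.167]
 [ 0.     0.     0.     1.   ]]
clock 0.1
joints [ 1.111  0.478  0.022  1.556 -0.011  1.109 -0.083]
qvel [-0.001  0.001  0.001 -0.004 -0.001 -0.    -0.   ]
tau [  0.004 -59.776   1.613 -28.195   0.013   0.005   0.   ]
tcp_pos [ 0.232 -0.633  0.23 ]
orientation [-3.092 -0.549  0.001]
contact_force [-0.695  0.141 -0.434]
moment [-0.011 -0.004  0.021]
gripper_force 0.0
grip_width 0.08515922868479521
```

View pics/top0.png

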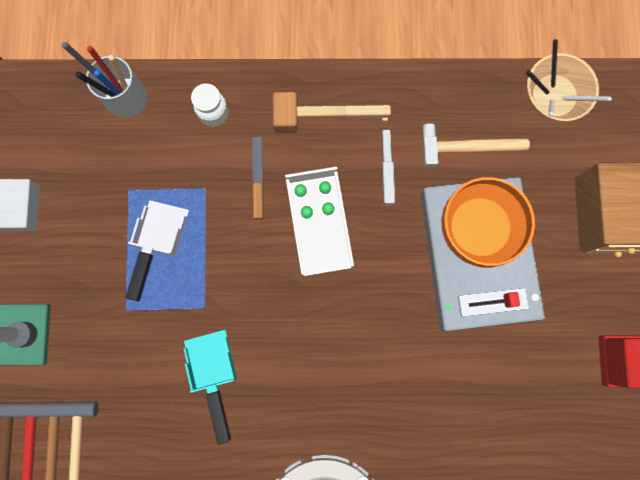

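View pics/side0.png

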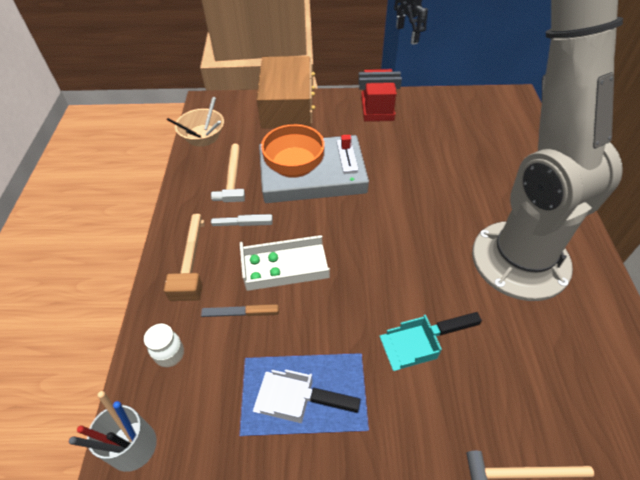

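Top view: the aluminium scoop is on the blue mat (160,235) and the turquoise look-alike is at (210,370). The tray is at (320,222) with four green chunks, the tumbler's bowl is at (488,222) and its red grip at (513,299). The green dot is at (448,307). The file is at (257,178) and the mandrel at (388,165). Only the aluminium scoop on the blue mat fits the description. Next I'll fit poses by rendering box models against the network masks in both views.

```bash
cat > h.py <<'E'
import numpy as np, cv2
from scipy.optimize import minimize
from scipy.spatial.transform import Rotation as R
from bench import telemetry, grab_frame, calibration, silhouettes, r
np.set_printoptions(precision=4,suppress=True)
CAL={n:calibration(n) for n in("side","top")}
def proj(n,P):
    c=CAL[n];T=np.linalg.inv(np.array(c["world_from_camera"]));q=np.atleast_2d(P)@T[:3,:3].T+T[:3,3]
    return np.c_[c["fx"]*q[:,0]/q[:,2]+c["cx"],c["fy"]*q[:,1]/q[:,2]+c["cy"]]
def box(x0,x1,y0,y1,z0,z1): return np.array([[x,y,z] for x in(x0,x1) for y in(y0,y1) for z in(z0,z1)])/1000
def cyl(rad,z0,z1,cx=0,r1=None):
    t=np.linspace(0,2*np.pi,24,endpoint=False);f=lambda q,z:np.c_[cx+q*np.cos(t),q*np.sin(t),0*t+z]
    return np.r_[f(rad,z0),f(r1 or rad,z1)]/1000
MOD=dict(scoop=[box(-45,55,-42,42,0,3),box(-45,20,-42,-40,0,38),box(-45,20,40,42,0,38),box(20,40,-42,-40,0,20),box(20,40,40,42,0,20),box(-45,-43,-42,42,0,47),box(-150,-55,-12,12,41,63),box(-60,-43,-8,8,41,60)],
 tray=[box(-100,100,-52,52,0,4),box(-100,100,-52,-48,0,36),box(-100,100,48,52,0,36),box(96,100,-52,52,0,56)],
 mat=[box(-125,125,-80,80,0,3)],
 tumbler=[box(-145,145,-100,100,0,50),cyl(60,50,90,50,85),cyl(85,85,118,50),box(-120,-80,-65,65,50,64)],
 chunk0=[cyl(11,0,22),cyl(14,6,16)])
def rend(n,parts,p,S=2):
    M=R.from_euler("z",p[3]).as_matrix();im=np.zeros((480*S,640*S),np.uint8)
    for b in parts:
        h=cv2.convexHull((proj(n,b@M.T+p[:3])*S*16).astype(np.int32)); cv2.fillConvexPoly(im,h,1,shift=4)
    return im
def fit(parts,masks,p0,free,S=2):
    p0=np.array(p0,float);free=list(free)
    mk={n:cv2.resize(m.astype(np.uint8),None,fx=S,fy=S,interpolation=cv2.INTER_NEAREST) for n,m in masks.items()}
    def cost(v):
        p=p0.copy();p[free]=v;c=0
        for n,m in mk.items():
            a=rend(n,parts,p,S);c+=1-(a&m).sum()/max(1,(a|m).sum())
        return c/len(mk)
    s=np.array([.012,.012,.008,.1])[free];v=p0[free];best=None
    for k in range(3):
        sim=np.r_[[v],v+np.diag(s/(1+k))*(-1)**k];o=minimize(cost,v,method="Nelder-Mead",options=dict(initial_simplex=sim,xatol=2e-4,fatol=1e-4,maxiter=150));v=o.x
    p=p0.copy();p[free]=v;return p,o.fun
def pix2z(n,u,v,z):
    c=CAL[n];T=np.array(c["world_from_camera"]);d=T[:3,:3]@[(u-c["cx"])/c["fx"],(v-c["cy"])/c["fy"],1];return T[:3,3]+d*(z-T[2,3])/d[2]
E
python3 - <<'E'
from h import *
print([a for a in dir(r) if a[0]!='_'])
for n in("side","top"): grab_frame(n)
init=dict(scoop=(160,230,.0),tray=(320,222,0),mat=(166,248,0),tumbler=(483,255,0))
yaw=dict(scoop=-.3,tray=.1,mat=0,tumbler=.05)
for t in init:
    ms={}
    for n in("top","side"):
        d=silhouettes(t,n); print(t,n,[(round(q["p"],2),np.round(q["extent"])) for q in d][:4])
        if t!="scoop" and d: ms[n]=d[0]["mask"]
        elif d:
            q=pix2z
            ref=np.array([160,240]) if n=="top" else np.array([300,396])
            ms[n]=min(d,key=lambda e:np.hypot(*(np.array(e["extent"][:2])-ref)))["mask"]
    u,v,z=init[t];p0=np.r_[pix2z("top",u,v,z)[:3],yaw[t]]
    for fr in([0,1,3],[0,1,2,3]):
        p,c=fit(MOD[t],ms,p0,fr);print("  FIT",fr,p,c);p0=p
for n in("top","side"):
    print([(round(q["p"],2),np.round(q["extent"],1)) for q in silhouettes("chunk0",n)])
    print([(round(q["p"],2),np.round(q["extent"],1)) for q in silhouettes("speed_top",n)][:3])
E
```

```text
['Unreachable', 'grip_depth']
scoop top [(0.88, array([156., 250.,  58., 102.])), (0.83, array([213., 388.,  55., 119.]))]
scoop side [(0.88, array([431., 341.,  98.,  55.])), (0.76, array([308., 396., 108.,  53.])), (0.51, array([275., 257.,   8.,   8.]))]
  FIT [0, 1, 3] [ 0.5684  0.3318  0.     -0.2515] 0.056789132334516046
  FIT [0, 1, 2, 3] [ 0.5684  0.3318  0.     -0.2515] 0.05671330028011262
tray top [(0.89, array([319., 223.,  68., 111.])), (0.2, array([304., 212.,  10.,  17.]))]
tray side [(0.62, array([286., 262.,  93.,  56.]))]
  FIT [0, 1, 3] [0.5803 0.0064 0.     0.1685] 0.13896324682740224
  FIT [0, 1, 2, 3] [ 0.5805  0.006  -0.0024  0.1658] 0.13476052917195147
mat top [(0.63, array([167., 250.,  78., 118.]))]
mat side [(0.62, array([304., 397., 130.,  84.])), (0.21, array([308., 397., 107.,  53.]))]
  FIT [0, 1, 3] [0.5315 0.3218 0.     0.0235] 0.32908869454802747
  FIT [0, 1, 2, 3] [ 0.5318  0.3218 -0.0019  0.0256] 0.3271388495364794
tumbler top [(0.87, array([481., 255., 119., 154.]))]
tumbler side [(0.86, array([314., 164., 106.,  79.]))]
  FIT [0, 1, 3] [ 0.514  -0.3197  0.      0.1144] 0.03327445238964438
  FIT [0, 1, 2, 3] [ 0.514  -0.3211 -0.004   0.1108] 0.02912880231068532
[(0.67, array([304.1, 213.7,  11.2,  16. ])), (0.64, array([323.2, 186.6,  12.3,  14.6])), (0.62, array([298.9, 193.4,  12.9,  15.6]))]
[(0.48, array([156.8, 252.3,  61.1, 103. ])), (0.47, array([512. , 298.1,  19.1,  16. ]))]
[(0.64, array([273.9, 271.9,  14.9,  11.6])), (0.59, array([256.4, 273.6,  13.6,   7.1]))]
[(0.53, array([347.6, 142.2,  13.7,  13.3]))]
```

```bash
cat >> h.py <<'E'
FL=np.diag([-1.,1,-1])
def mt(p,Rm): T=np.eye(4);T[:3,:3]=Rm;T[:3,3]=p;return T
def scoopT(x,y,z,yaw,pitch=0): # pitch>0 = lip down
    return mt([x,y,z],R.from_euler("ZY",[yaw,pitch]).as_matrix())
GR=mt([-.100,0,.033],FL)       # TCP in scoop frame
def now(): o=telemetry.get_obs();return mt(o["tcp_pos"],R.from_rotvec(o["orientation"]).as_matrix()),o
def plan(T0,T1,N):
    w=R.from_matrix(T0[:3,:3].T@T1[:3,:3]).as_rotvec();E=R.from_rotvec(w/N).as_matrix()
    A=np.zeros((3,3));Q=T0[:3,:3].copy()
    for k in range(N): A+=Q;Q=Q@E
    d=np.linalg.solve(A,T1[:3,3]-T0[:3,3])
    print(N,"rows turn",np.round(np.degrees(w/N)/6,3),"shift",np.round(d,4),"|d|mm",round(np.linalg.norm(d)*1e3,1))
E
python3 - <<'E'
from h import *
f=grab_frame("top")
g=cv2.inRange(cv2.cvtColor(f,cv2.COLOR_BGR2HSV),(50,120,60),(75,255,255));n,l,s,c=cv2.connectedComponentsWithStats(g)
F=grab_frame("side");gs=cv2.inRange(cv2.cvtColor(F,cv2.COLOR_BGR2HSV),(50,120,60),(75,255,255));n2,l2,s2,c2=cv2.connectedComponentsWithStats(gs)
for i in range(1,n):
    if s[i,4]>40: print("top",c[i],s[i,4],pix2z("top",*c[i],.018))
for i in range(1,n2):
    if s2[i,4]>20: print("side",c2[i],s2[i,4],pix2z("side",*c2[i],.018))
V=cv2.resize(f,None,fx=4,fy=4,interpolation=cv2.INTER_CUBIC)
def ov(parts,p,col):
    M=R.from_euler("z",p[3]).as_matrix()
    for b in parts: cv2.polylines(V,[cv2.convexHull(((proj("top",b@M.T+p[:3])+.5)*4).astype(np.int32))],1,col,1)
ov(MOD["scoop"],[.5684,.3318,.003,-.2515],(0,0,255));ov(MOD["tray"],[.5803,.0064,0,.1685],(255,0,0))
cv2.imwrite("pics/c1.png",np.hstack([V[700:1240,480:870],V[640:1180,1100:1500]]))
T0,o=now();S=scoopT(.5684,.3318,.003,-.2515)@GR;S[2,3]+=.1
print(T0,S);plan(T0,S,40)
E
```

```text
top [324.7157 187.0196] 102 [ 0.6555 -0.0064  0.018 ]
top [300.0294 190.049 ] 102 [0.6493 0.0446 0.018 ]
top [327.7788 208.2212] 104 [ 0.6108 -0.0124  0.018 ]
top [306.098  211.7157] 102 [0.6037 0.0321 0.018 ]
side [272.5088 256.6316] 57 [ 0.6123 -0.0106  0.018 ]
side [254.4068 258.9322] 59 [ 0.6564 -0.0046  0.018 ]
side [274.6154 271.2115] 52 [0.6049 0.0329 0.018 ]
side [255.0488 275.2683] 41 [0.6511 0.0437 0.018 ]
[[ 0.9388  0.3446  0.      0.2326]
 [ 0.3446 -0.9388 -0.     -0.6337]
 [ 0.      0.     -1.      0.2313]
 [ 0.      0.      0.      1.    ]] [[-0.9685  0.2489  0.      0.4715]
 [ 0.2489  0.9685  0.      0.3567]
 [ 0.      0.     -1.      0.136 ]
 [ 0.      0.      0.      1.    ]]
40 rows turn [ 0.     0.    -0.606] shift [0.0328 0.0085 0.0024] |d|mm 33.9
```

View pics/c1.png

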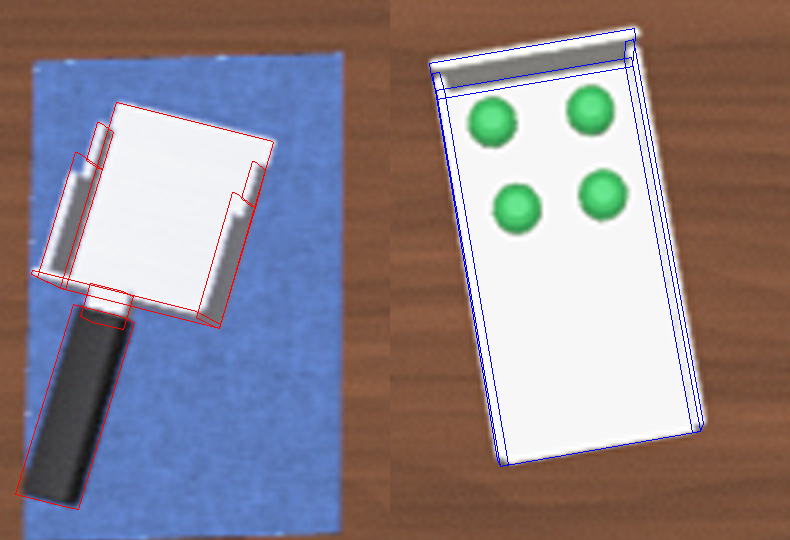

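The crop confirms the scoop choice, and both model outlines lie within about 1 mm. The scoop's lip corners are at crop (115,102) and (273,142), and its handle end is at (48,500). The tray's end wall is at the top, with four chunks standing near it. I'll start the approach.

>>> apply_moves --pt "0 0 -0.606 0.0328 0.0085 0.0024 1" --pt "0 0 -0.606 0.0328 0.0085 0.0024 1" --pt "0 0 -0.606 0.0328 0.0085 0.0024 1" --pt "0 0 -0.606 0.0328 0.0085 0.0024 1" --pt "0 0 -0.606 0.0328 0.0085 0.0024 1" --pt "0 0 -0.606 0.0328 0.0085 0.0024 1" --pt "0 0 -0.606 0.0328 0.0085 0.0024 1" --pt "0 0 -0.606 0.0328 0.0085 0.0024 1" --grip_force 110

```text
clock: 1.57
tcp_pos: [0.4886, -0.5487, 0.2119]
orientation: [2.854, 1.313, 0.0]
contact_force: [-0.3, 0.2, -0.2]
grip_width: 0.0854
gripper_force: 0.0
```

>>> apply_moves --pt "0 0 -0.606 0.0328 0.0085 0.0024 1" --pt "0 0 -0.606 0.0328 0.0085 0.0024 1" --pt "0 0 -0.606 0.0328 0.0085 0.0024 1" --pt "0 0 -0.606 0.0328 0.0085 0.0024 1" --pt "0 0 -0.606 0.0328 0.0085 0.0024 1" --pt "0 0 -0.606 0.0328 0.0085 0.0024 1" --pt "0 0 -0.606 0.0328 0.0085 0.0024 1" --pt "0 0 -0.606 0.0328 0.0085 0.0024 1"

```text
clock: 2.23
tcp_pos: [0.6696, -0.3505, 0.1927]
orientation: [2.433, 1.987, 0.0]
contact_force: [-0.9, 0.7, -1.2]
grip_width: 0.0851
gripper_force: 0.0
```

>>> apply_moves --pt "0 0 -0.606 0.0328 0.0085 0.0024 1" --pt "0 0 -0.606 0.0328 0.0085 0.0024 1" --pt "0 0 -0.606 0.0328 0.0085 0.0024 1" --pt "0 0 -0.606 0.0328 0.0085 0.0024 1" --pt "0 0 -0.606 0.0328 0.0085 0.0024 1" --pt "0 0 -0.606 0.0328 0.0085 0.0024 1" --pt "0 0 -0.606 0.0328 0.0085 0.0024 1" --pt "0 0 -0.606 0.0328 0.0085 0.0024 1"

```text
clock: 2.9
tcp_pos: [0.7314, -0.0893, 0.1735]
orientation: [1.856, 2.535, 0.0]
contact_force: [1.0, -0.5, 0.3]
grip_width: 0.0855
gripper_force: 0.0
```

>>> apply_moves --pt "0 0 -0.606 0.0328 0.0085 0.0024 1" --pt "0 0 -0.606 0.0328 0.0085 0.0024 1" --pt "0 0 -0.606 0.0328 0.0085 0.0024 1" --pt "0 0 -0.606 0.0328 0.0085 0.0024 1" --pt "0 0 -0.606 0.0328 0.0085 0.0024 1" --pt "0 0 -0.606 0.0328 0.0085 0.0024 1" --pt "0 0 -0.606 0.0328 0.0085 0.0024 1" --pt "0 0 -0.606 0.0328 0.0085 0.0024 1"

```text
clock: 3.57
tcp_pos: [0.6584, 0.169, 0.1544]
orientation: [1.159, 2.919, 0.001]
contact_force: [0.3, -0.1, -0.1]
grip_width: 0.0856
gripper_force: 0.0
```

Run:
```python
from h import *
T0,o=now();S=scoopT(.5684,.3318,.003,-.2515)@GR;S[2,3]+=.1
print(o["clock"],o["joints"],T0);plan(T0,S,8)
```

```text
3.5667 [ 0.0343  0.6189 -0.5548  1.582   0.3613  1.0441  0.194 ] [[-0.7275  0.6861  0.0005  0.6584]
 [ 0.6861  0.7275  0.0002  0.169 ]
 [-0.0002  0.0005 -1.      0.1544]
 [ 0.      0.      0.      1.    ]]
8 rows turn [ 0.     0.    -0.602] shift [0.0324 0.0083 0.0023] |d|mm 33.5
```

>>> apply_moves --pt "0 0 -0.602 0.0324 0.0083 0.0023 1" --pt "0 0 -0.602 0.0324 0.0083 0.0023 1" --pt "0 0 -0.602 0.0324 0.0083 0.0023 1" --pt "0 0 -0.602 0.0324 0.0083 0.0023 1" --pt "0 0 -0.602 0.0324 0.0083 0.0023 1" --pt "0 0 -0.602 0.0324 0.0083 0.0023 1" --pt "0 0 -0.602 0.0324 0.0083 0.0023 1" --pt "0 0 -0.602 0.0324 0.0083 0.0023 1"

```text
clock: 4.23
tcp_pos: [0.4713, 0.3566, 0.1362]
orientation: [0.394, 3.116, 0.001]
contact_force: [-1.0, 1.3, -0.5]
grip_width: 0.0851
gripper_force: 0.0
```

Run:
```python
from h import *
T0,o=now();S=scoopT(.5684,.3318,.003,-.2515)@GR
print(o["clock"],o["joints"],T0);plan(T0,S,6)
for n in("top","side"):grab_frame(n)
ms={}
for n,ref in(("top",[156,250]),("side",[308,396])):
    d=silhouettes("scoop",n);e=min(d,key=lambda e:np.hypot(*(np.array(e["extent"][:2])-ref)));print(n,e["p"],e["extent"]);ms[n]=e["mask"]
p,c=fit(MOD["scoop"],{"side":ms["side"]},[.5684,.3318,.003,-.2515],[0,1,3]);print("side only",p,c)
```

```text
4.2333 [-0.2132  0.5478 -0.7208  1.8111  0.4373  0.9474  0.1961] [[-0.9685  0.2492  0.0006  0.4713]
 [ 0.2492  0.9685  0.0005  0.3566]
 [-0.0004  0.0007 -1.      0.1362]
 [ 0.      0.      0.      1.    ]]
6 rows turn [ 0.001  0.001 -0.001] shift [-0.      0.      0.0167] |d|mm 16.7
top 0.66 [158.4, 230.7, 56.6, 60.3]
side 0.93 [307.9, 397.7, 106.7, 51.6]
side only [ 0.5684  0.3324  0.003  -0.2469] 0.1470906004012965
```

>>> apply_moves --pt "0 0 0 0 0 0.02 1" --pt "0 0 0 0 0 0.02 1" --pt "0 0 0 0 0 0.02 1" --pt "0 0 0 0 0 0.02 1" --pt "0 0 0 0 0 0.01 1" --pt "0 0 0 0 0 0.01 1" --pt "0 0 0 0 0 0 1" --pt "0 0 0 0 0 0 -1" --grip_force 110

```text
clock: 5.1
tcp_pos: [0.4729, 0.3553, 0.0362]
orientation: [0.4, 3.116, -0.0]
contact_force: [0.1, 0.3, 0.7]
grip_width: 0.0756
gripper_force: 0.0
```

>>> apply_moves --pt "0 0 0 0 0 0 -1" --pt "0 0 0 0 0 0 -1" --pt "0 0 0 0 0 0 -1" --pt "0 0 0 0 0 0 -1" --pt "0 0 0 0 0 0 -1" --pt "0 0 0 0 0 0 -1" --pt "0 0 0 0 0 0 -1" --pt "0 0 0 0 0 0 -1" --grip_force 110

```text
clock: 5.77
tcp_pos: [0.4727, 0.3558, 0.0368]
orientation: [0.399, 3.115, 0.001]
contact_force: [-1.3, -1.0, 6.3]
grip_width: 0.0223
gripper_force: 107.3
```

>>> apply_moves --pt "0 0 0 0 0 -0.01 -1" --pt "0 0 0 0 0 -0.02 -1" --pt "0 0 0 0 0 -0.02 -1" --pt "0 0 0 0 0 -0.02 -1" --pt "0 0 0 0 0 -0.02 -1" --pt "0 0 0 0 0 -0.01 -1" --pt "0 0 0 0 0 0 -1" --pt "0 0 0 0 0 0 -1" --grip_force 110

```text
clock: 6.43
tcp_pos: [0.4724, 0.3551, 0.136]
orientation: [0.399, 3.116, -0.0]
contact_force: [0.0, 0.2, -2.0]
grip_width: 0.0224
gripper_force: 107.7
```

Run:
```python
from h import *
T0,o=now();print(o["grip_width"],o["gripper_force"],o["joints"],o["contact_force"],o["moment"])
E_=T0@np.linalg.inv(GR);p0=[*E_[:3,3],np.arctan2(E_[1,0],E_[0,0])];print("expected",E_)
ms={}
for n in("top","side"):
    f=grab_frame(n);cv2.imwrite(f"pics/g_{n}.png",f)
    u=proj(n,E_[:3,3])[0];d=silhouettes("scoop",n);e=min(d,key=lambda e:np.hypot(*(np.array(e["extent"][:2])-u)));print(n,u,e["p"],e["extent"]);ms[n]=e["mask"]
p,c=fit(MOD["scoop"],{"side":ms["side"]},p0,[0,1,2,3]);print("side",p,c)
p,c=fit(MOD["scoop"][:6],ms,p0,[0,1,2,3]);print("pan both",p,c)
a=np.hstack([cv2.imread("pics/g_top.png")[130:330,60:330],cv2.imread("pics/g_side.png")[280:480,200:470]]);cv2.imwrite("pics/g.png",cv2.resize(a,(800,296)))
```

```text
0.022365885862338883 107.73828148841858 [-0.2106  0.5483 -0.7208  1.8109  0.4378  0.948   0.1954] [ 0.014   0.1604 -2.0072] [-0.0106  0.1705 -0.0057]
expected [[ 0.9677  0.2523 -0.0004  0.5692]
 [-0.2523  0.9677  0.0001  0.3299]
 [ 0.0004 -0.      1.      0.1031]
 [ 0.      0.      0.      1.    ]]
top [147.1905 220.9838] 0.89 [142.5, 222.3, 64.6, 63.4]
side [281.4997 377.1491] 0.96 [306.8, 377.9, 115.5, 57.2]
side [ 0.5686  0.3263  0.0891 -0.2467] 0.15550595238095233
pan both [ 0.5675  0.3307  0.0989 -0.2571] 0.13903974857107887
```

View pics/g.png

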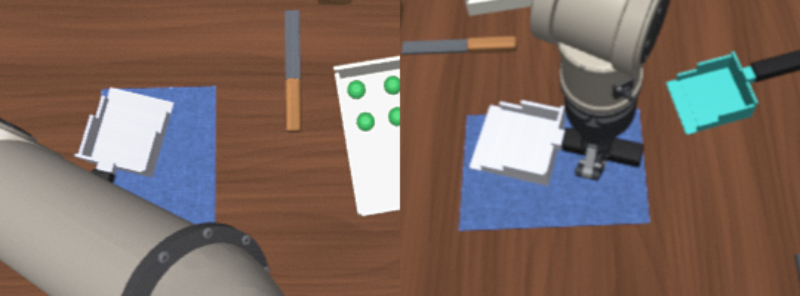

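The crop shows the scoop lifted off the mat, held by its handle and roughly level. I'll check its pitch in the hand, then plan the move to the tray.

```bash
cat >> h.py <<'E'
def rendT(n,parts,T,S=2):
    im=np.zeros((480*S,640*S),np.uint8)
    for b in parts:
        cv2.fillConvexPoly(im,cv2.convexHull((proj(n,b@T[:3,:3].T+T[:3,3])*S*16).astype(np.int32)),1,shift=4)
    return im
def handfit(ms,T0,parts):
    "offset of the scoop in the hand: dx,dz (scoop frame, m) and pitch about the grip"
    mk={n:cv2.resize(m.astype(np.uint8),None,fx=2,fy=2,interpolation=cv2.INTER_NEAREST) for n,m in ms.items()}
    G=mt([-.1,0,.052],np.eye(3))
    def cost(v):
        T=T0@np.linalg.inv(GR)@mt([v[0],0,v[1]],np.eye(3))@G@mt([0,0,0],R.from_euler("y",v[2]).as_matrix())@np.linalg.inv(G)
        return sum(1-(a&m).sum()/max(1,(a|m).sum()) for n,m in mk.items() for a in[rendT(n,parts,T)])
    v=np.zeros(3)
    for k in range(3): o=minimize(cost,v,method="Nelder-Mead",options=dict(initial_simplex=np.r_[[v],v+np.diag([.004,.004,.06])*(-1)**k]));v=o.x
    return v,o.fun
E
python3 - <<'E'
from h import *
T0,o=now();E_=T0@np.linalg.inv(GR);ms={}
for n in("top","side"):
    grab_frame(n);u=proj(n,E_[:3,3])[0];e=min(silhouettes("scoop",n),key=lambda e:np.hypot(*(np.array(e["extent"][:2])-u)));ms[n]=e["mask"]
ys,xs=np.where(ms["side"]);print("side mask",xs.min(),xs.max(),ys.min(),ys.max())
ms2={n:m.copy() for n,m in ms.items()}
for n in ms2:
    a=rendT(n,MOD["scoop"][:6],E_,1);k=cv2.dilate(a,np.ones((15,15),np.uint8));ms2[n]&=k>0
print(handfit(ms2,T0,MOD["scoop"][:6]));print(handfit({"top":ms2["top"]},T0,MOD["scoop"][:6]))
c,s=np.cos(.1685),np.sin(.1685);tp=lambda x,y=0:(.5803+x*c-y*s,.0064+x*s+y*c)
for g in([.6555,-.0064],[.6493,.0446],[.6108,-.0124],[.6037,.0321]): d=np.array(g)-[.5803,.0064];print("chunk tray",d[0]*c+d[1]*s,-d[0]*s+d[1]*c)
S=scoopT(*tp(-.055),.105,.1685,.05)@GR;print(S);plan(T0,S,16)
E
```

```text
side mask 248 363 348 405
(array([-0.0003, -0.001 ,  0.0239]), np.float64(0.17057064983983927))
(array([-0.0004,  0.0009,  0.0275]), np.float64(0.08861324290558625))
chunk tray 0.07198836644155787 -0.025230043540905245
chunk tray 0.0744290672551015 0.026087428917690843
chunk tray 0.02691521055818866 -0.023648709068538352
chunk tray 0.027378583099416504 0.02141175348887484
[[-0.9846 -0.1677 -0.0493  0.4292]
 [-0.1675  0.9858 -0.0084 -0.0193]
 [ 0.05    0.     -0.9988  0.143 ]
 [ 0.      0.      0.      1.    ]]
16 rows turn [ 0.005  0.028 -0.253] shift [ 0.0014 -0.0237 -0.0004] |d|mm 23.7
```

```bash
cat >> h.py <<'E'
_c,_s=np.cos(.1685),np.sin(.1685);tp=lambda x,y=0:(.5803+x*_c-y*_s,.0064+x*_s+y*_c)
E
python3 - <<'E'
from h import *
T0,o=now();plan(T0,scoopT(*tp(-.05),.105,.1685,.03)@GR,16)
E
```

```text
16 rows turn [ 0.003  0.017 -0.253] shift [ 0.0011 -0.0236 -0.0003] |d|mm 23.7
```

>>> apply_moves --pt "0.003 0.017 -0.253 0.0011 -0.0236 -0.0003 -1" --pt "0.003 0.017 -0.253 0.0011 -0.0236 -0.0003 -1" --pt "0.003 0.017 -0.253 0.0011 -0.0236 -0.0003 -1" --pt "0.003 0.017 -0.253 0.0011 -0.0236 -0.0003 -1" --pt "0.003 0.017 -0.253 0.0011 -0.0236 -0.0003 -1" --pt "0.003 0.017 -0.253 0.0011 -0.0236 -0.0003 -1" --pt "0.003 0.017 -0.253 0.0011 -0.0236 -0.0003 -1" --pt "0.003 0.017 -0.253 0.0011 -0.0236 -0.0003 -1"

```text
clock: 7.5
tcp_pos: [0.4328, 0.1698, 0.1386]
orientation: [-0.064, -3.126, 0.001]
contact_force: [0.9, 0.3, -2.0]
grip_width: 0.0222
gripper_force: 107.8
```

>>> apply_moves --pt "0.003 0.017 -0.253 0.0011 -0.0236 -0.0003 -1" --pt "0.003 0.017 -0.253 0.0011 -0.0236 -0.0003 -1" --pt "0.003 0.017 -0.253 0.0011 -0.0236 -0.0003 -1" --pt "0.003 0.017 -0.253 0.0011 -0.0236 -0.0003 -1" --pt "0.003 0.017 -0.253 0.0011 -0.0236 -0.0003 -1" --pt "0.003 0.017 -0.253 0.0011 -0.0236 -0.0003 -1" --pt "0.003 0.017 -0.253 0.0011 -0.0236 -0.0003 -1" --pt "0.003 0.017 -0.253 0.0011 -0.0236 -0.0003 -1"

```text
clock: 8.17
tcp_pos: [0.4337, -0.019, 0.1414]
orientation: [0.266, -3.101, 0.003]
contact_force: [0.5, -0.3, -1.9]
grip_width: 0.0223
gripper_force: 107.8
```

Run:
```python
from h import *
T0,o=now();print(o["joints"],T0@np.linalg.inv(GR),o["contact_force"]);plan(T0,scoopT(*tp(-.05),.008,.1685,.03)@GR,8)
plan(T0,scoopT(*tp(-.05),.105,.1685,.03)@GR,1)
f=grab_frame("top");u=proj("top",[.58,0,.05])[0].astype(int);E_=T0@np.linalg.inv(GR)@mt([0,0,0],R.from_euler("y",.024).as_matrix())
V=cv2.resize(f,None,fx=4,fy=4,interpolation=cv2.INTER_CUBIC)
for b in MOD["scoop"]: cv2.polylines(V,[cv2.convexHull(((proj("top",b@E_[:3,:3].T+E_[:3,3])+.5)*4).astype(np.int32))],1,(0,0,255),1)
cv2.imwrite("pics/t1.png",V[640:1240,1050:1550])
```

```text
[ 0.6278  0.3279 -0.839   2.1321  0.3252  0.8424  1.3297] [[ 0.985  -0.17    0.0285  0.5313]
 [ 0.1699  0.9855  0.0042 -0.0021]
 [-0.0288  0.0007  0.9996  0.1055]
 [ 0.      0.      0.      1.    ]] [ 0.4689 -0.2918 -1.8911]
8 rows turn [0.001 0.001 0.003] shift [-0.0003  0.0001  0.0122] |d|mm 12.2
1 rows turn [0.006 0.011 0.022] shift [0.0002 0.0005 0.0004] |d|mm 0.7
```

View pics/t1.png

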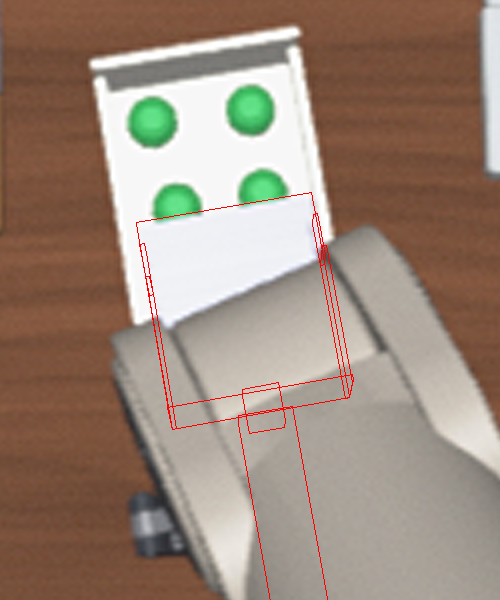

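The picture shows the scoop lip at crop (137,222)-(312,193), where the model predicts it. The scoop is aligned with the tray and in front of the near chunks once perspective is allowed for. Next I'll lower it.

>>> apply_moves --pt "0 0 0.02 0 0 0.015 -1" --pt "0 0 0 0 0 0.018 -1" --pt "0 0 0 0 0 0.018 -1" --pt "0 0 0 0 0 0.015 -1" --pt "0 0 0 0 0 0.012 -1" --pt "0 0 0 0 0 0.008 -1" --pt "0 0 0 0 0 0.002 -1" --pt "0 0 0 0 0 0 -1"

```text
clock: 8.88
tcp_pos: [0.4313, -0.0179, 0.0531]
orientation: [0.26, -3.101, 0.002]
contact_force: [-0.1, 0.7, -1.1]
grip_width: 0.0223
gripper_force: 108.0
```

>>> apply_moves --pt "0 0 0 0 0 0.003 -1" --pt "0 0 0 0 0 0.002 -1" --pt "0 0 0 0 0 0.002 -1" --pt "0 0 0 0 0 0.001 -1" --pt "0 0 0 0 0 0 -1" --pt "0 0 0 0 0 0 -1" --pt "0 0 0 0 0 0 -1" --pt "0 0 0 0 0 0 -1"

```text
clock: 9.55
tcp_pos: [0.4313, -0.0182, 0.0455]
orientation: [0.26, -3.102, 0.002]
contact_force: [0.0, 0.5, -1.2]
grip_width: 0.0224
gripper_force: 108.0
```

Run:
```python
from h import *
T0,o=now();print(T0@np.linalg.inv(GR),o["contact_force"],o["moment"]);d=(T0@np.linalg.inv(GR))[:2,3]-[.5803,.0064];print("tray xy",d[0]*_c+d[1]*_s,-d[0]*_s+d[1]*_c)
plan(T0,scoopT(*tp(.038),(T0@np.linalg.inv(GR))[2,3],.1685,.03)@GR,16)
```

```text
[[ 0.9857 -0.1662  0.0282  0.529 ]
 [ 0.1661  0.9861  0.0038 -0.0017]
 [-0.0285  0.0009  0.9996  0.0097]
 [ 0.      0.      0.      1.    ]] [ 0.0176  0.4596 -1.2213] [-0.0253  0.1068 -0.0308]Traceback (most recent call last):
  File "<stdin>", line 2, in <module>
NameError: name '_c' is not defined
```

>>> apply_moves --pt "0 0 0 0 0 0.001 -1" --pt "0 0 0 0 0 0 -1" --pt "0 0 0 0 0 0.001 -1" --pt "0 0 0 0 0 0 -1" --pt "0 0 0 0 0 0 -1" --pt "0 0 0 0 0 0 -1" --pt "0 0 0 0 0 0 -1" --pt "0 0 0 0 0 0 -1"

```text
clock: 10.22
tcp_pos: [0.4312, -0.0182, 0.0434]
orientation: [0.26, -3.102, 0.002]
contact_force: [0.7, 0.4, -3.0]
grip_width: 0.0225
gripper_force: 108.0
```

```bash
sed -i 's/^_c,_s=.*/import builtins;c_,s_=np.cos(.1685),np.sin(.1685);tp=lambda x,y=0:(.5803+x*c_-y*s_,.0064+x*s_+y*c_)/' h.py
cat >> h.py <<'E'
def rep():
    T0,o=now();S=T0@np.linalg.inv(GR);d=S[:2,3]-[.5803,.0064]
    print("t",round(o["clock"],2),"scoop",S[:3,3],"yaw,pitch",R.from_matrix(S[:3,:3]).as_euler("ZYX"),"tray xy",d[0]*c_+d[1]*s_,-d[0]*s_+d[1]*c_,"F",o["contact_force"],"M",o["moment"],"w",o["grip_width"],"\nq",o["joints"]);return T0,S
E
python3 - <<'E'
from h import *
T0,S=rep();plan(T0,scoopT(*tp(.038),S[2,3],.1685,.03)@GR,16)
E
```

```text
t 10.22 scoop [ 0.5288 -0.0017  0.0075] yaw,pitch [0.167  0.0287 0.001 ] tray xy -0.05208665601798674 0.0006592846944946818 F [ 0.7468  0.3505 -2.9546] M [-0.0256  0.0349  0.0443] w 0.02252468900474586 
q [ 0.4897  0.494  -0.7065  2.2066  0.5346  0.6469  1.1325]
16 rows turn [ 0.001  0.001 -0.001] shift [-0.0056 -0.     -0.0002] |d|mm 5.6
```

>>> apply_moves --pt "0 0 0 0 0 0.001 -1" --pt "0 0 0 -0.003 0 0 -1" --pt "0 0 0 -0.006 0 -0.0002 -1" --pt "0 0 0 -0.006 0 -0.0002 -1" --pt "0 0 0 -0.006 0 -0.0002 -1" --pt "0 0 0 -0.006 0 -0.0002 -1" --pt "0 0 0 -0.006 0 -0.0002 -1" --pt "0 0 0 -0.006 0 -0.0002 -1"

```text
clock: 10.88
tcp_pos: [0.4704, -0.0115, 0.0424]
orientation: [0.26, -3.102, 0.002]
contact_force: [-1.2, -0.7, 0.5]
grip_width: 0.0222
gripper_force: 108.3
```

>>> apply_moves --pt "0 0 0 -0.006 0 -0.0002 -1" --pt "0 0 0 -0.006 0 -0.0002 -1" --pt "0 0 0 -0.006 0 -0.0002 -1" --pt "0 0 0 -0.005 0 -0.0002 -1" --pt "0 0 0 -0.003 0 0 -1" --pt "0 0 0 0 0 0 -1" --pt "0 0 0 0 0 0 -1" --pt "0 0 0 0 0 0 -1"

```text
clock: 11.55
tcp_pos: [0.4955, -0.0073, 0.0425]
orientation: [0.26, -3.103, 0.002]
contact_force: [0.7, 0.7, -0.1]
grip_width: 0.0219
gripper_force: 108.2
```

Run:
```python
from h import *
T0,S=rep();plan(T0,scoopT(*tp(.041),S[2,3],.1685,.03)@GR,8)
f=grab_frame("top");F=grab_frame("side")
a=np.hstack([f[150:290,250:400],F[215:305,220:355][:, :].copy() if 0 else cv2.copyMakeBorder(F[215:305,220:355],0,50,0,0,cv2.BORDER_CONSTANT)])
cv2.imwrite("pics/p1.png",cv2.resize(a,(798,392),interpolation=cv2.INTER_CUBIC))
```

```text
t 11.55 scoop [0.5931 0.0092 0.0067] yaw,pitch [0.1673 0.0281 0.0011] tray xy 0.013105617895072674 0.0006563399514856673 F [ 0.7053  0.7349 -0.0611] M [ 0.0211 -0.1104  0.0151] w 0.02193032316933878 
q [ 0.4385  0.5716 -0.6866  2.0651  0.5442  0.7211  1.1362]
8 rows turn [ 0.001  0.002 -0.001] shift [-0.0035 -0.0001 -0.0001] |d|mm 3.5
```

View pics/p1.png

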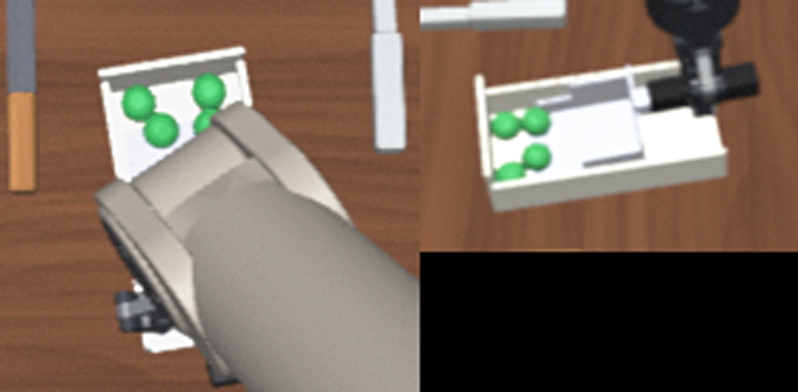

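The side crop shows the front two chunks at (537,120) and (537,156), apparently already on the pan. The other two are at the end wall at (505,125) and (511,172). I'll continue to the end wall.

>>> apply_moves --pt "0 0 0 -0.004 0 -0.0001 -1" --pt "0 0 0 -0.004 0 -0.0001 -1" --pt "0 0 0 -0.004 0 -0.0001 -1" --pt "0 0 0 -0.004 0 -0.0001 -1" --pt "0 0 0 -0.004 0 -0.0001 -1" --pt "0 0 0 -0.003 0 -0.0001 -1" --pt "0 0 0 -0.002 0 0 -1" --pt "0 0 0 -0.001 0 0 -1"

```text
clock: 12.32
tcp_pos: [0.5213, -0.0029, 0.0423]
orientation: [0.26, -3.102, 0.002]
contact_force: [-2.4, -0.4, 0.3]
grip_width: 0.0226
gripper_force: 108.2
```

```bash
cat >> h.py <<'E'
def greens():
    for n in("top","side"):
        f=grab_frame(n);g=cv2.inRange(cv2.cvtColor(f,cv2.COLOR_BGR2HSV),(50,120,60),(75,255,255));k,l,s,c=cv2.connectedComponentsWithStats(g)
        for i in range(1,k):
            if s[i,4]>8:
                p=pix2z(n,*c[i],.02)[:2]-[.5803,.0064];print(n,np.round(c[i],1),s[i,4],"tray xy@z20",p[0]*c_+p[1]*s_,-p[0]*s_+p[1]*c_)
E
python3 - <<'E'
from h import *
T0,S=rep();greens()
E
```

```text
t 12.32 scoop [0.619  0.0136 0.0065] yaw,pitch [0.1671 0.0285 0.0012] tray xy 0.039310070599569036 0.0006060727774620089 F [-2.3936 -0.4028  0.3468] M [-0.0631  0.3612  0.0294] w 0.022584108986531494 
q [ 0.4188  0.6028 -0.6795  2.0057  0.5462  0.7525  1.141 ]
top [302.  184.2] 149 tray xy@z20 0.08536696021433347 0.02010278488910274
side [250.7 266.5] 182 tray xy@z20 0.08394028879303418 -0.0011383213880197165
side [267.2 257.8] 65 tray xy@z20 0.04188005163072037 -0.019425266749527742
```

Run:
```python
from h import *
f=grab_frame("top");F=grab_frame("side")
a=np.hstack([cv2.resize(f[160:235,270:370],(400,300),interpolation=cv2.INTER_CUBIC),cv2.resize(F[225:300,225:325],(400,300),interpolation=cv2.INTER_CUBIC)])
cv2.imwrite("pics/p2.png",a)
```

```text
(no output)
```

View pics/p2.png

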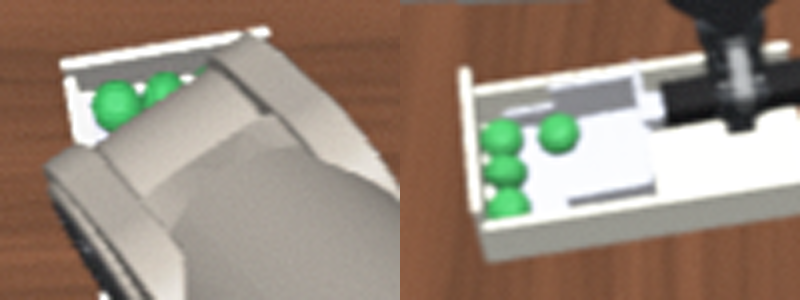

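The side crop shows three chunks side by side on the front of the pan at the end wall, at (503,137), (505,171) and (510,205). The fourth is further back on the pan at (559,133). Next I'll tip the lip up about the pan's back edge, still inside the tray.

Run:
```python
from h import *
T0,S=rep();T1=scoopT(*tp(.0338,.0006),.0287,.1685,-.38)@GR;plan(T0,T1,16);print(T1)
```

```text
t 12.52 scoop [0.6191 0.0136 0.0067] yaw,pitch [0.1672 0.0276 0.0012] tray xy 0.03946185675649327 0.0006045476023897236 F [ 0.9033  0.0313 -0.2754] M [-0.0017 -0.1121  0.0145] w 0.02229978983361649 
q [ 0.419   0.6023 -0.6796  2.0061  0.5464  0.7517  1.141 ]
16 rows turn [ 0.001 -0.243 -0.001] shift [ 0.0009 -0.      0.0011] |d|mm 1.5
[[-0.9155 -0.1677  0.3657  0.5099]
 [-0.1557  0.9858  0.0622 -0.005 ]
 [-0.3709  0.     -0.9287  0.0223]
 [ 0.      0.      0.      1.    ]]
```

>>> apply_moves --pt "0 -0.243 0 0.0009 0 0.0011 -1" --pt "0 -0.243 0 0.0009 0 0.0011 -1" --pt "0 -0.243 0 0.0009 0 0.0011 -1" --pt "0 -0.243 0 0.0009 0 0.0011 -1" --pt "0 -0.243 0 0.0009 0 0.0011 -1" --pt "0 -0.243 0 0.0009 0 0.0011 -1" --pt "0 -0.243 0 0.0009 0 0.0011 -1" --pt "0 -0.243 0 0.0009 0 0.0011 -1"

```text
clock: 13.18
tcp_pos: [0.514, -0.0042, 0.033]
orientation: [-0.247, 2.956, 0.024]
contact_force: [0.0, -0.3, -3.4]
grip_width: 0.0226
gripper_force: 107.9
```

>>> apply_moves --pt "0 -0.243 0 0.0009 0 0.0011 -1" --pt "0 -0.243 0 0.0009 0 0.0011 -1" --pt "0 -0.243 0 0.0009 0 0.0011 -1" --pt "0 -0.243 0 0.0009 0 0.0011 -1" --pt "0 -0.243 0 0.0009 0 0.0011 -1" --pt "0 -0.243 0 0.0009 0 0.0011 -1" --pt "0 -0.243 0 0.0009 0 0.0011 -1" --pt "0 -0.243 0 0.0009 0 0.0011 -1"

```text
clock: 13.85
tcp_pos: [0.5098, -0.0055, 0.0235]
orientation: [-0.232, 2.774, 0.04]
contact_force: [0.1, -1.1, -3.2]
grip_width: 0.0222
gripper_force: 107.9
```

Run:
```python
from h import *
T0,S=rep()
f=grab_frame("top");F=grab_frame("side")
a=np.hstack([cv2.resize(f[160:235,270:370],(400,300),interpolation=cv2.INTER_CUBIC),cv2.resize(F[225:300,225:325],(400,300),interpolation=cv2.INTER_CUBIC)])
cv2.imwrite("pics/p3.png",a)
```

```text
t 13.85 scoop [0.6135 0.012  0.0277] yaw,pitch [ 0.1675 -0.3583 -0.0018] tray xy 0.03369534268356965 -6.204052553937696e-05 F [ 0.0816 -1.0691 -3.1701] M [-0.19    0.7871 -0.0423] w 0.022179580544714316 
q [ 0.3022  0.4846 -0.4635  2.3279  1.5181  0.1798  0.1777]
```

View pics/p3.png

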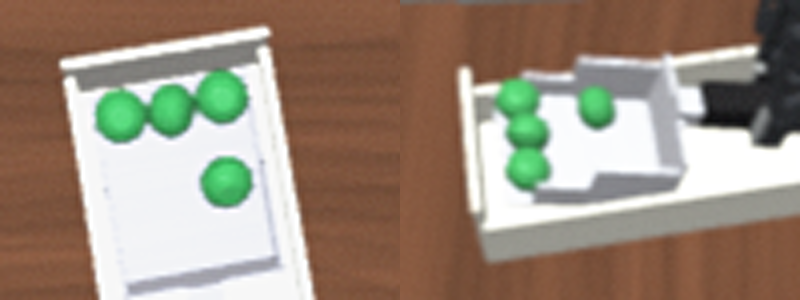

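All four chunks are on the pan: a row of three at the lip, top crop (121,116), (170,110), (221,97), and one at (226,181). Joint 6 is near its lower limit here. I'll lift slowly inside the tray's outline and tilt further as I go, so the chunks slide to the back.

Run:
```python
from h import *
T0,S=rep();T1=scoopT(*tp(.030,.0),.095,.1685,-.50)@GR;plan(T0,T1,16);print(T1)
```

```text
t 13.95 scoop [0.6127 0.0116 0.027 ] yaw,pitch [ 0.168  -0.3564 -0.0019] tray xy 0.03277234304321389 -0.0003327414911861743 F [-0.2348  0.2437 -2.4933] M [-0.1127  0.8251  0.0026] w 0.022372549766442845 
q [ 0.3033  0.4851 -0.4638  2.3285  1.5131  0.18    0.1839]
16 rows turn [-0.001 -0.086 -0.   ] shift [-0.0013  0.     -0.003 ] |d|mm 3.3
[[-0.8652 -0.1677  0.4726  0.5078]
 [-0.1472  0.9858  0.0804 -0.0059]
 [-0.4794  0.     -0.8776  0.076 ]
 [ 0.      0.      0.      1.    ]]
```

>>> apply_moves --pt "0 -0.086 0 -0.0013 0 -0.003 -1" --pt "0 -0.086 0 -0.0013 0 -0.003 -1" --pt "0 -0.086 0 -0.0013 0 -0.003 -1" --pt "0 -0.086 0 -0.0013 0 -0.003 -1" --pt "0 -0.086 0 -0.0013 0 -0.003 -1" --pt "0 -0.086 0 -0.0013 0 -0.003 -1" --pt "0 -0.086 0 -0.0013 0 -0.003 -1" --pt "0 -0.086 0 -0.0013 0 -0.003 -1"

```text
clock: 14.62
tcp_pos: [0.5105, -0.0058, 0.0499]
orientation: [-0.225, 2.704, 0.047]
contact_force: [-0.0, 0.6, -2.5]
grip_width: 0.0221
gripper_force: 108.0
```

>>> apply_moves --pt "0 -0.086 0 -0.0013 0 -0.003 -1" --pt "0 -0.086 0 -0.0013 0 -0.003 -1" --pt "0 -0.086 0 -0.0013 0 -0.003 -1" --pt "0 -0.086 0 -0.0013 0 -0.003 -1" --pt "0 -0.086 0 -0.0013 0 -0.003 -1" --pt "0 -0.086 0 -0.0013 0 -0.003 -1" --pt "0 -0.086 0 -0.0013 0 -0.003 -1" --pt "0 -0.086 0 -0.0013 0 -0.003 -1"

```text
clock: 15.28
tcp_pos: [0.5091, -0.006, 0.0761]
orientation: [-0.22, 2.631, 0.054]
contact_force: [0.3, 0.1, -2.1]
grip_width: 0.0225
gripper_force: 108.0
```

```bash
cat >> h.py <<'E'
def onpan(sag=.024):
    T0,o=now();S=T0@np.linalg.inv(GR)@mt([0,0,-.0013],R.from_euler("y",sag).as_matrix())
    for n in("top","side"):
        f=grab_frame(n);g=cv2.inRange(cv2.cvtColor(f,cv2.COLOR_BGR2HSV),(50,120,60),(75,255,255));k,l,s,c=cv2.connectedComponentsWithStats(g)
        C=np.array(CAL[n]["world_from_camera"])
        for i in range(1,k):
            if s[i,4]>8:
                q=pix2z(n,*c[i],0.);I=np.linalg.inv(S);a=(I@np.r_[C[:3,3],1])[:3];b=(I@np.r_[q,1])[:3];t=(.016-a[2])/(b[2]-a[2]);print(n,np.round(c[i],1),s[i,4],"scoop xy@z16",(a+t*(b-a))[:2])
E
python3 - <<'E'
from h import *
T0,S=rep();onpan()
E
```

```text
t 15.28 scoop [0.6112 0.0112 0.0954] yaw,pitch [ 0.1672 -0.5024 -0.0022] tray xy 0.031245555859037925 -0.0004574292629327308 F [ 0.3255  0.1111 -2.1375] M [-0.1994  0.9495  0.0197] w 0.022519443345023083 
q [ 0.5541  0.4082 -0.7255  2.3943  1.9224  0.2314 -0.1969]
top [326.  178.4] 132 scoop xy@z16 [ 0.0405 -0.0245]
top [299.4 183.1] 132 scoop xy@z16 [0.0401 0.0259]
top [327.8 214.5] 130 scoop xy@z16 [-0.0293 -0.0175]
top [305.5 219. ] 121 scoop xy@z16 [-0.0307  0.0259]
top [448. 307.] 21 scoop xy@z16 [-0.2678 -0.2331]
side [253.5 229.5] 79 scoop xy@z16 [ 0.0414 -0.0241]
side [282.1 236.7] 76 scoop xy@z16 [-0.0285 -0.0172]
side [255.4 247. ] 71 scoop xy@z16 [0.0417 0.0266]
side [286.7 247.9] 11 scoop xy@z16 [-0.0356  0.0149]
```

Two chunks have slid to the pan's back at scoop x of about -30 mm. The other two sit 14 mm inside the lip at y ±25 mm, held by friction. A few short strokes up the slope with slow returns should make them slide back.

>>> apply_moves --pt "0 0 0 -0.018 0 0 -1" --pt "0 0 0 0.006 0 0 -1" --pt "0 0 0 0.006 0 0 -1" --pt "0 0 0 0.006 0 0 -1" --pt "0 0 0 -0.018 0 0 -1" --pt "0 0 0 0.006 0 0 -1" --pt "0 0 0 0.006 0 0 -1" --pt "0 0 0 0.006 0 0 -1"

```text
clock: 16.05
tcp_pos: [0.5095, -0.0058, 0.076]
orientation: [-0.22, 2.631, 0.053]
contact_force: [-0.8, 0.2, -2.3]
grip_width: 0.0223
gripper_force: 108.0
```

Run:
```python
from h import *
T0,S=rep();onpan()
```

```text
t 16.05 scoop [0.6116 0.0114 0.0952] yaw,pitch [ 0.1676 -0.5023 -0.0026] tray xy 0.03164831959435501 -0.00032207847343970405 F [-0.7545  0.2109 -2.2819] M [-0.1721  0.9383  0.034 ] w 0.022304679653813886 
q [ 0.5802  0.4177 -0.7569  2.3921  1.8963  0.2454 -0.1654]
top [320.7 210.7] 477 scoop xy@z16 [-0.02   -0.0055]
top [448. 307.] 21 scoop xy@z16 [-0.2683 -0.2332]
side [278.6 237.8] 221 scoop xy@z16 [-0.0194 -0.0123]
```

All four chunks are now together at the pan's back: one blob of 477 px at scoop x of about -20 mm. Before tipping I need to know which wrist tilts are reachable, so I'll fit a simple arm model to the logged joint and pose pairs.

```bash
cat > kin.py <<'E'
from h import *
import itertools
from scipy.optimize import least_squares
def sc(x,y,z,a,b): return scoopT(x,y,z,a,b)@GR
D=[([1.111,.4775,.022,1.5555,-.011,1.109,-.083],mt([.2326,-.6337,.2313],R.from_rotvec([-3.092,-.549,.001]).as_matrix())),
([.0343,.6189,-.5548,1.582,.3613,1.0441,.194],mt([.6584,.169,.1544],np.array([[-.7275,.6861,.0005],[.6861,.7275,.0002],[-.0002,.0005,-1]]))),
([-.2132,.5478,-.7208,1.8111,.4373,.9474,.1961],mt([.4713,.3566,.1362],np.array([[-.9685,.2492,.0006],[.2492,.9685,.0005],[-.0004,.0007,-1]]))),
([.6278,.3279,-.839,2.1321,.3252,.8424,1.3297],sc(.5313,-.0021,.1055,.1707,.0288)),
([.4897,.494,-.7065,2.2066,.5346,.6469,1.1325],sc(.5288,-.0017,.0075,.167,.0287)),
([.4385,.5716,-.6866,2.0651,.5442,.7211,1.1362],sc(.5931,.0092,.0067,.1673,.0281)),
([.4188,.6028,-.6795,2.0057,.5462,.7525,1.141],sc(.619,.0136,.0065,.1671,.0285)),
([.3022,.4846,-.4635,2.3279,1.5181,.1798,.1777],sc(.6135,.012,.0277,.1675,-.3583)),
([.5541,.4082,-.7255,2.3943,1.9224,.2314,-.1969],sc(.6112,.0112,.0954,.1672,-.5024)),
([.5802,.4177,-.7569,2.3921,1.8963,.2454,-.1654],sc(.6116,.0114,.0952,.1676,-.5023))]
def rz(a): c,s=np.cos(a),np.sin(a);return np.array([[c,-s,0],[s,c,0],[0,0,1.]])
def ry(a): c,s=np.cos(a),np.sin(a);return np.array([[c,0,s],[0,1,0],[-s,0,c]])
def fk(q,v,sg):
    h,L1,a1,L2,a2,L3,aw,o1,o3,o5,o7,o2,o4,o6=v
    M=rz(sg[0]*q[0]+o1);p=np.array([0,0,h]);M=M@ry(q[1]+o2)@rz(sg[1]*q[2]+o3);p=p+M@[a1,0,L1]
    M=M@ry(q[3]+o4);p=p+M@[a2,0,L2];M=M@rz(sg[2]*q[4]+o5)@ry(q[5]+o6);p=p+M@[aw,0,L3];M=M@rz(sg[3]*q[6]+o7);return p,M
def res(v,sg): 
    o=[]
    for q,T in D: p,M=fk(q,v,sg);o+=list((p-T[:3,3])*5)+list((M-T[:3,:3]).ravel())
    return np.array(o+list(.02*np.array(v[11:])))
LO=np.array([-2.96,-.34,-1.41,.24,-1.37,.17,-2.96]);HI=np.array([2.96,2.1,1.46,2.44,4.51,1.92,2.96])
E
cat > kf.py <<'E'
from kin import *
best=[]
for sg in itertools.product((1,-1),repeat=4):
    for o1 in (0,2.,-2.):
      for o7 in(0,1.57,-1.57,3.1):
        s=least_squares(res,[.34,.4,0,.4,0,.3,0,o1,0,0,o7,0,0,0],args=(sg,),max_nfev=60);best.append((s.cost,sg,s.x))
best.sort(key=lambda b:b[0])
for b in best[:3]: print(b[0],b[1],b[2])
np.savez("kin.npz",v=best[0][2],sg=best[0][1])
for q,T in D: p,M=fk(q,best[0][2],best[0][1]);print(np.round((p-T[:3,3])*1e3,1),np.degrees(R.from_matrix(M.T@T[:3,:3]).magnitude()).round(2))
E
time python3 kf.py
```

```text
0.007388818651343206 (-1, -1, -1, -1) [ 0.2549  0.5756 -0.0151  0.4862  0.0073  0.3165  0.0167 -0.0678 -0.0151
 -0.0095 -4.7822  0.0081  0.0064 -0.0214]
0.007388818651343439 (-1, -1, -1, -1) [ 0.2549  0.5756 -0.0151  0.4862  0.0073  0.3165  0.0167 -0.0678 -0.0151
 -0.0095  1.501   0.0081  0.0064 -0.0214]
0.007388818651351068 (-1, -1, -1, -1) [ 0.2549  0.5756 -0.0151  0.4862  0.0073  0.3165  0.0167 -0.0678 -0.0151
 -0.0095  1.501   0.0081  0.0064 -0.0214]
[ 2.6  6.9 -6.3] 1.07
[ 6.9 -5.6  0.2] 0.6
[ 5.6 -1.7  1.6] 0.41
[-2.   7.6  0.7] 0.52
[-2.6  7.4  2.5] 0.48
[0.4 2.1 2.3] 0.38
[ 1.7 -0.   2.2] 0.35
[-3.8  2.3 -2.3] 0.92
[ 1.6 -1.9 -0.6] 1.51
[ 1.9 -2.9 -0.3] 1.49
real	1m59.040s
user	1m58.274s
sys	0m0.198s
```

```bash
cat > ik.py <<'E'
from kin import *
K=np.load("kin.npz");v,sg=K["v"],K["sg"]
def ik(T,q0):
    f=lambda q:np.r_[(fk(q,v,sg)[0]-T[:3,3])*10,(fk(q,v,sg)[1]-T[:3,:3]).ravel()*2,.01*(q-q0)]
    s=least_squares(f,np.clip(q0,LO+.02,HI-.02),bounds=(LO,HI),max_nfev=80);p,M=fk(s.x,v,sg)
    return s.x,np.linalg.norm(p-T[:3,3])*1e3,np.degrees(R.from_matrix(M.T@T[:3,:3]).magnitude())
BC=np.array([.5637,-.3141])
def dump(psi,th,zl=.135,back=.03):  # lip placed over the bowl
    h=np.array([np.cos(psi),np.sin(psi)]);l=BC-back*h;S=scoopT(*l,zl,psi,th)@mt([-.055,0,0],np.eye(3));return S
E
cat > ft.py <<'E'
from ik import *
q=np.array([.5802,.4177,-.7569,2.3921,1.8963,.2454,-.1654]);S0=scoopT(.6116,.0114,.0952,.1676,-.5023)
for psi in(.17,-.5,-1.0,-1.57,-2.1,-2.6):
    qq=q.copy();m=0;out=[]
    A=scoopT(.6116,.0114,.2,.1676,-.45);B=dump(psi,-.4,.22)
    for t in np.linspace(0,1,4):
        T=scoopT(.6116,.0114,.0952+.1048*t,.1676,-.5+.05*t);qq,e,a=ik(T@GR,qq)
    for t in np.linspace(0,1,8):
        T=scoopT(*(A[:3,3]*(1-t)+B[:3,3]*t),.1676+(psi-.1676)*t,-.45+.05*t);qq,e,a=ik(T@GR,qq);m=max(m,e,a)
    for th in np.arange(-.4,1.25,.15):
        qq,e,a=ik(dump(psi,th,.22-.085*min(1,(th+.4)/.4))@GR,qq);out.append((round(th,2),round(e,1),round(a,1)))
    print(psi,"carry err",round(m,1),[o for o in out if o[1]>3 or o[2]>2][:2],out[-1],qq)
E
time python3 ft.py
```

```text
0.17 carry err 0.0 [] (np.float64(1.1), np.float64(0.0), np.float64(0.0)) [-0.1204  0.9455  0.8135  1.2506  0.1769  1.92    2.4496]
-0.5 carry err 0.0 [(np.float64(0.95), np.float64(22.9), np.float64(6.8)), (np.float64(1.1), np.float64(48.6), np.float64(14.7))] (np.float64(1.1), np.float64(48.6), np.float64(14.7)) [ 0.4193  0.7189  0.0162  1.3534 -0.0095  1.92    1.5243]
-1.0 carry err 0.0 [(np.float64(1.1), np.float64(16.8), np.float64(5.2))] (np.float64(1.1), np.float64(16.8), np.float64(5.2)) [ 1.0677  1.0209 -1.0794  1.284  -0.0095  1.92    0.5025]
-1.57 carry err 0.0 [] (np.float64(1.1), np.float64(0.0), np.float64(0.0)) [ 1.2624  1.0679 -1.2437  1.3867 -0.0919  1.5727  0.1541]
-2.1 carry err 0.0 [] (np.float64(1.1), np.float64(0.0), np.float64(0.0)) [ 1.4795  1.0534 -1.3788  1.6299 -0.0923  1.0453 -0.1024]
-2.6 carry err 0.0 [] (np.float64(1.1), np.float64(0.0), np.float64(0.0)) [ 1.616   0.946  -1.41    1.872  -0.1577  0.5031 -0.2916]
real	0m7.843s
user	0m6.914s
sys	0m0.265s
```

ψ = -90° (mouth towards -y) is feasible up to a 63° tip. I'll lift gently first, then swing.

Run:
```python
from ik import *
T0,S=rep();A=scoopT(.6116,.0114,.2,.1676,-.45)@GR;plan(T0,A,16);plan(A,dump(-1.57,-.4,.22)@GR,40)
```

```text
t 16.15 scoop [0.6101 0.0111 0.094 ] yaw,pitch [ 0.1669 -0.4998 -0.0015] tray xy 0.030198682699503578 -0.00035379315615082733 F [-0.6381 -0.0595 -2.1251] M [-0.1537  0.9511  0.0038] w 0.02237028442926988 
q [ 0.5812  0.4184 -0.757   2.3938  1.8951  0.2449 -0.1642]
16 rows turn [-0.001  0.03  -0.   ] shift [-0.0032 -0.     -0.0062] |d|mm 6.9
40 rows turn [0.171 0.009 0.378] shift [-0.0031 -0.0017  0.0013] |d|mm 3.8
```

>>> apply_moves --pt "0 0.03 0 -0.002 0 -0.004 -1" --pt "0 0.03 0 -0.0032 0 -0.0062 -1" --pt "0 0.03 0 -0.0032 0 -0.0062 -1" --pt "0 0.03 0 -0.0032 0 -0.0062 -1" --pt "0 0.03 0 -0.0032 0 -0.0062 -1" --pt "0 0.03 0 -0.0032 0 -0.0062 -1" --pt "0 0.03 0 -0.0032 0 -0.0062 -1" --pt "0 0.03 0 -0.0032 0 -0.0062 -1"

```text
clock: 16.82
tcp_pos: [0.5086, -0.0058, 0.1297]
orientation: [-0.223, 2.657, 0.05]
contact_force: [-0.6, 0.1, -1.4]
grip_width: 0.0224
gripper_force: 108.0
```

>>> apply_moves --pt "0 0.03 0 -0.0032 0 -0.0062 -1" --pt "0 0.03 0 -0.0032 0 -0.0062 -1" --pt "0 0.03 0 -0.0032 0 -0.0062 -1" --pt "0 0.03 0 -0.0032 0 -0.0062 -1" --pt "0 0.03 0 -0.0032 0 -0.0062 -1" --pt "0 0.03 0 -0.0032 0 -0.0062 -1" --pt "0 0.03 0 -0.0032 0 -0.0062 -1" --pt "0 0.03 0 -0.002 0 -0.004 -1"

```text
clock: 17.48
tcp_pos: [0.5091, -0.0058, 0.1832]
orientation: [-0.224, 2.682, 0.048]
contact_force: [0.1, -0.4, -2.6]
grip_width: 0.0221
gripper_force: 108.0
```

Run:
```python
from ik import *
T0,S=rep();plan(T0,dump(-1.57,-.4,.22)@GR,40);onpan()
```

```text
t 17.48 scoop [0.6121 0.0115 0.1971] yaw,pitch [ 0.1672 -0.4515 -0.0026] tray xy 0.03216301139119079 -0.0003325181876159709 F [ 0.1458 -0.4417 -2.5648] M [-0.152   0.8223  0.0091] w 0.022117466643586166 
q [ 1.0271  0.2716 -1.2165  2.2611  0.6527  0.394   1.0603]
40 rows turn [0.171 0.01  0.378] shift [-0.0032 -0.0017  0.0012] |d|mm 3.8
top [319.9 198.2] 609 scoop xy@z16 [-0.0204 -0.0043]
top [448. 307.] 21 scoop xy@z16 [-0.2634 -0.2072]
side [272.6 207. ] 242 scoop xy@z16 [-0.0163 -0.0142]
```

>>> apply_moves --pt "0.1 0.005 0.2 -0.002 -0.001 0.001 -1" --pt "0.171 0.01 0.378 -0.0032 -0.0017 0.0012 -1" --pt "0.171 0.01 0.378 -0.0032 -0.0017 0.0012 -1" --pt "0.171 0.01 0.378 -0.0032 -0.0017 0.0012 -1" --pt "0.171 0.01 0.378 -0.0032 -0.0017 0.0012 -1" --pt "0.171 0.01 0.378 -0.0032 -0.0017 0.0012 -1" --pt "0.171 0.01 0.378 -0.0032 -0.0017 0.0012 -1" --pt "0.171 0.01 0.378 -0.0032 -0.0017 0.0012 -1"

```text
clock: 18.25
tcp_pos: [0.535, -0.0179, 0.1841]
orientation: [0.221, 2.691, -0.043]
contact_force: [-0.4, -0.5, -2.6]
grip_width: 0.0225
gripper_force: 108.1
```

>>> apply_moves --pt "0.171 0.01 0.378 -0.0032 -0.0017 0.0012 -1" --pt "0.171 0.01 0.378 -0.0032 -0.0017 0.0012 -1" --pt "0.171 0.01 0.378 -0.0032 -0.0017 0.0012 -1" --pt "0.171 0.01 0.378 -0.0032 -0.0017 0.0012 -1" --pt "0.171 0.01 0.378 -0.0032 -0.0017 0.0012 -1" --pt "0.171 0.01 0.378 -0.0032 -0.0017 0.0012 -1" --pt "0.171 0.01 0.378 -0.0032 -0.0017 0.0012 -1" --pt "0.171 0.01 0.378 -0.0032 -0.0017 0.0012 -1"

```text
clock: 18.92
tcp_pos: [0.5567, -0.039, 0.186]
orientation: [0.689, 2.63, -0.138]
contact_force: [0.4, -0.0, -2.7]
grip_width: 0.0225
gripper_force: 108.0
```

Run:
```python
from ik import *
T0,S=rep();plan(T0,dump(-1.57,-.4,.22)@GR,24);onpan()
```

```text
t 18.92 scoop [ 0.6479 -0.0903  0.1979] yaw,pitch [-0.5149 -0.4316  0.0102] tray xy 0.05042631405343125 -0.10662174552071292 F [ 0.4472 -0.0369 -2.7335] M [0.4369 0.7317 0.0188] w 0.022528136349948085 
q [ 0.5453  0.2885 -0.8457  2.1329  0.8813  0.6681  0.142 ]
24 rows turn [0.173 0.009 0.384] shift [-0.0033 -0.0018  0.0012] |d|mm 3.9
top [368.9 177.3] 597 scoop xy@z16 [-0.0199 -0.0042]
top [448. 307.] 21 scoop xy@z16 [-0.1562 -0.2371]
side [260.2 179.1] 252 scoop xy@z16 [-0.0147 -0.0101]
```

>>> apply_moves --pt "0.173 0.009 0.384 -0.0033 -0.0018 0.0012 -1" --pt "0.173 0.009 0.384 -0.0033 -0.0018 0.0012 -1" --pt "0.173 0.009 0.384 -0.0033 -0.0018 0.0012 -1" --pt "0.173 0.009 0.384 -0.0033 -0.0018 0.0012 -1" --pt "0.173 0.009 0.384 -0.0033 -0.0018 0.0012 -1" --pt "0.173 0.009 0.384 -0.0033 -0.0018 0.0012 -1" --pt "0.173 0.009 0.384 -0.0033 -0.0018 0.0012 -1" --pt "0.173 0.009 0.384 -0.0033 -0.0018 0.0012 -1"

```text
clock: 19.68
tcp_pos: [0.5697, -0.0675, 0.1882]
orientation: [1.15, 2.494, -0.232]
contact_force: [-0.0, 0.3, -3.3]
grip_width: 0.0223
gripper_force: 108.1
```

>>> apply_moves --pt "0.173 0.009 0.384 -0.0033 -0.0018 0.0012 -1" --pt "0.173 0.009 0.384 -0.0033 -0.0018 0.0012 -1" --pt "0.173 0.009 0.384 -0.0033 -0.0018 0.0012 -1" --pt "0.173 0.009 0.384 -0.0033 -0.0018 0.0012 -1" --pt "0.173 0.009 0.384 -0.0033 -0.0018 0.0012 -1" --pt "0.173 0.009 0.384 -0.0033 -0.0018 0.0012 -1" --pt "0.173 0.009 0.384 -0.0033 -0.0018 0.0012 -1" --pt "0.173 0.009 0.384 -0.0033 -0.0018 0.0012 -1"

```text
clock: 20.35
tcp_pos: [0.5723, -0.0987, 0.1899]
orientation: [1.59, 2.284, -0.321]
contact_force: [0.3, 0.1, -1.9]
grip_width: 0.0228
gripper_force: 107.9
```

>>> apply_moves --pt "0.173 0.009 0.384 -0.0033 -0.0018 0.0012 -1" --pt "0.173 0.009 0.384 -0.0033 -0.0018 0.0012 -1" --pt "0.173 0.009 0.384 -0.0033 -0.0018 0.0012 -1" --pt "0.173 0.009 0.384 -0.0033 -0.0018 0.0012 -1" --pt "0.173 0.009 0.384 -0.0033 -0.0018 0.0012 -1" --pt "0.173 0.009 0.384 -0.0033 -0.0018 0.0012 -1" --pt "0.173 0.009 0.384 -0.0033 -0.0018 0.0012 -1" --pt "0.1 0.005 0.2 -0.002 -0.001 0.001 -1"

```text
clock: 21.02
tcp_pos: [0.5647, -0.1279, 0.1912]
orientation: [1.976, 2.022, -0.4]
contact_force: [-0.6, -0.7, -2.2]
grip_width: 0.0229
gripper_force: 107.9
```

Run:
```python
from ik import *
T0,S=rep();onpan()
plan(T0,dump(-1.57,0.,.15)@GR,16);plan(dump(-1.57,0.,.15)@GR,dump(-1.57,.6,.13)@GR,16);plan(dump(-1.57,.6,.13)@GR,dump(-1.57,1.0,.13)@GR,8)
qq=np.array(telemetry.get_obs()["joints"])
for th,z in((-.2,.18),(0,.15),(.3,.14),(.6,.13),(1.,.13)): qq,e,a=ik(dump(-1.57,th,z)@GR,qq);print(th,round(e,1),round(a,1),qq)
d=dump(-1.57,-.4,.22);print(d)
```

```text
t 21.02 scoop [ 0.5672 -0.2329  0.1998] yaw,pitch [-1.548  -0.4008  0.0011] tray xy -0.053067563018766584 -0.23367733267979782 F [-0.6187 -0.6855 -2.1941] M [ 0.7719 -0.0213 -0.0272] w 0.022874972740388702 
q [ 0.383   0.4369 -0.627   1.8619  0.7286  1.1256 -0.5787]
top [443.6 211.1] 609 scoop xy@z16 [-0.0195 -0.0028]
16 rows turn [0.003 0.239 0.013] shift [ 0.     -0.0001  0.0005] |d|mm 0.5
16 rows turn [-0.     0.358  0.   ] shift [-0.0017  0.     -0.0046] |d|mm 4.9
8 rows turn [-0.     0.477 -0.   ] shift [-0.0018 -0.     -0.0077] |d|mm 7.9
-0.2 0.0 0.0 [ 0.5407  0.4525 -0.697   1.8389  0.5697  1.0371 -0.4228]
0 0.0 0.0 [ 0.7172  0.4869 -0.796   1.8052  0.3982  1.0247 -0.2292]
0.3 0.0 0.0 [ 0.9624  0.5733 -0.9482  1.7092  0.1706  1.1363  0.0187]
0.6 0.0 0.0 [ 1.114   0.7184 -1.0363  1.5993  0.0143  1.2896  0.1678]
1.0 0.0 0.0 [ 1.2119  0.9399 -1.0948  1.4315 -0.1517  1.5249  0.2526]
[[ 0.0007  1.     -0.0003  0.5636]
 [-0.9211  0.0008  0.3894 -0.2334]
 [ 0.3894  0.      0.9211  0.1986]
 [ 0.      0.      0.      1.    ]]
```

>>> apply_moves --pt "0 0.239 0.01 0 0 0.0005 -1" --pt "0 0.239 0.01 0 0 0.0005 -1" --pt "0 0.239 0.01 0 0 0.0005 -1" --pt "0 0.239 0.01 0 0 0.0005 -1" --pt "0 0.239 0.01 0 0 0.0005 -1" --pt "0 0.239 0.01 0 0 0.0005 -1" --pt "0 0.239 0.01 0 0 0.0005 -1" --pt "0 0.239 0.01 0 0 0.0005 -1"

```text
clock: 21.78
tcp_pos: [0.5646, -0.1293, 0.1879]
orientation: [2.098, 2.131, -0.206]
contact_force: [-1.0, 0.1, -2.1]
grip_width: 0.0222
gripper_force: 108.0
```

>>> apply_moves --pt "0 0.239 0.01 0 0 0.0005 -1" --pt "0 0.239 0.01 0 0 0.0005 -1" --pt "0 0.239 0.01 0 0 0.0005 -1" --pt "0 0.239 0.01 0 0 0.0005 -1" --pt "0 0.239 0.01 0 0 0.0005 -1" --pt "0 0.239 0.01 0 0 0.0005 -1" --pt "0 0.239 0.01 0 0 0.0005 -1" --pt "0 0.239 0.01 0 0 0.0005 -1"

```text
clock: 22.45
tcp_pos: [0.5647, -0.1296, 0.1838]
orientation: [2.211, 2.229, 0.006]
contact_force: [-0.6, -0.5, -2.5]
grip_width: 0.0223
gripper_force: 107.9
```

>>> apply_moves --pt "0 0.358 0 -0.0017 0 -0.0046 -1" --pt "0 0.358 0 -0.0017 0 -0.0046 -1" --pt "0 0.358 0 -0.0017 0 -0.0046 -1" --pt "0 0.358 0 -0.0017 0 -0.0046 -1" --pt "0 0.358 0 -0.0017 0 -0.0046 -1" --pt "0 0.358 0 -0.0017 0 -0.0046 -1" --pt "0 0.358 0 -0.0017 0 -0.0046 -1" --pt "0 0.358 0 -0.0017 0 -0.0046 -1"

```text
clock: 23.12
tcp_pos: [0.5647, -0.1482, 0.2188]
orientation: [-2.052, -2.069, -0.317]
contact_force: [0.8, -0.4, -2.3]
grip_width: 0.0229
gripper_force: 108.1
```

Run:
```python
from ik import *
T0,S=rep();onpan();print(S@np.r_[.055,0,0,1]);plan(T0,dump(-1.57,.65,.125)@GR,8);plan(dump(-1.57,.65,.125)@GR,dump(-1.57,1.0,.125)@GR,8)
```

```text
t 23.12 scoop [ 0.5657 -0.2339  0.1576] yaw,pitch [-1.5615  0.3015  0.0052] tray xy -0.05470691432261504 -0.23440007643157337 F [ 0.8356 -0.4436 -2.3464] M [-0.3465  0.0447  0.0596] w 0.022874786607255736 
q [ 0.9262  0.5445 -0.8571  1.6896  0.1151  1.1185  0.0946]
top [481.  211.4] 165 scoop xy@z16 [0.0528 0.0076]
top [447.2 224.4] 29 scoop xy@z16 [-0.0185 -0.0196]
top [493.6 239.7] 96 scoop xy@z16 [ 0.0764 -0.0433]
top [448. 307.] 21 scoop xy@z16 [-0.0243 -0.1646]
side [287.5 135.5] 32 scoop xy@z16 [0.0783 0.0099]
[ 0.5662 -0.2864  0.1413  1.    ]
8 rows turn [0.001 0.416 0.01 ] shift [-0.0022 -0.0001 -0.0048] |d|mm 5.2
8 rows turn [-0.     0.418 -0.   ] shift [-0.0016  0.     -0.0067] |d|mm 6.9
```

Chunks are already sliding off into the bowl. I'll continue the tip.

>>> apply_moves --pt "0 0.416 0.01 -0.0022 0 -0.0048 -1" --pt "0 0.416 0.01 -0.0022 0 -0.0048 -1" --pt "0 0.416 0.01 -0.0022 0 -0.0048 -1" --pt "0 0.416 0.01 -0.0022 0 -0.0048 -1" --pt "0 0.416 0.01 -0.0022 0 -0.0048 -1" --pt "0 0.416 0.01 -0.0022 0 -0.0048 -1" --pt "0 0.416 0.01 -0.0022 0 -0.0048 -1" --pt "0 0.416 0.01 -0.0022 0 -0.0048 -1"

```text
clock: 23.88
tcp_pos: [0.5648, -0.1805, 0.2455]
orientation: [-1.847, -1.848, -0.624]
contact_force: [-0.8, -1.4, -1.5]
grip_width: 0.0222
gripper_force: 108.1
```

>>> apply_moves --pt "0 0.418 0 -0.0016 0 -0.0067 -1" --pt "0 0.418 0 -0.0016 0 -0.0067 -1" --pt "0 0.418 0 -0.0016 0 -0.0067 -1" --pt "0 0.418 0 -0.0016 0 -0.0067 -1" --pt "0 0.418 0 -0.0016 0 -0.0067 -1" --pt "0 0.418 0 -0.0016 0 -0.0067 -1" --pt "0 0.418 0 -0.0016 0 -0.0067 -1" --pt "0 0.418 0 -0.0016 0 -0.0067 -1"

```text
clock: 24.55
tcp_pos: [0.5648, -0.2283, 0.2731]
orientation: [-1.615, -1.616, -0.884]
contact_force: [-0.2, -0.5, -2.4]
grip_width: 0.0223
gripper_force: 108.2
```

Run:
```python
from ik import *
T0,S=rep();onpan()
f=grab_frame("top");F=grab_frame("side")
a=np.hstack([cv2.resize(f[160:260,420:553],(400,300),interpolation=cv2.INTER_CUBIC),cv2.resize(F[80:200,230:390],(400,300),interpolation=cv2.INTER_CUBIC)])
cv2.imwrite("pics/d1.png",a)
```

```text
t 24.55 scoop [ 0.5648 -0.2545  0.1711] yaw,pitch [-1.5697  1.001   0.0015] tray xy -0.05900100611650244 -0.2545834146561876 F [-0.2019 -0.5319 -2.4069] M [-1.1359  0.0105  0.0346] w 0.022256184802774366 
q [ 1.1804  0.9063 -0.9592  1.3699 -0.2319  1.5331  0.3649]
top [492.2 202.8] 20 scoop xy@z16 [0.1373 0.046 ]
top [504.7 215.5] 42 scoop xy@z16 [0.2365 0.0374]
top [506.6 231.6] 57 scoop xy@z16 [0.2461 0.0038]
top [503.6 242.5] 120 scoop xy@z16 [ 0.2138 -0.024 ]
top [448. 307.] 21 scoop xy@z16 [-0.1517 -0.1692]
side [307.3 148.7] 17 scoop xy@z16 [ 0.0961 -0.0391]
side [281.5 152.4] 45 scoop xy@z16 [0.1246 0.0342]
```

View pics/d1.png

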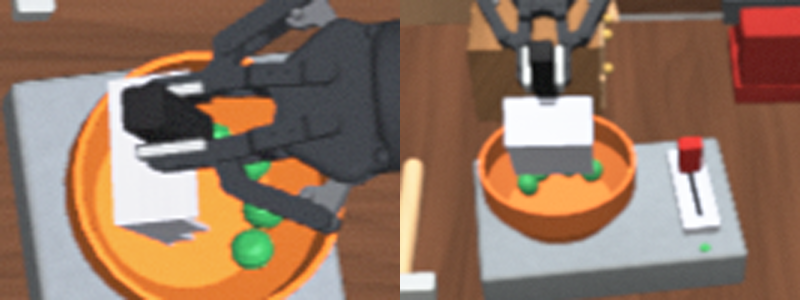

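The picture shows all four chunks in the orange bowl, top crop (252,248), (262,213), (256,165), (220,132), and the scoop empty. I'll bring the scoop back.

Run:
```python
from ik import *
T0,S=rep();A=dump(-1.57,0.,.2)@GR;M=scoopT(.5684,.3318,.083,-.2515,-.024)@GR;plan(T0,A,16);plan(A,M,24)
q=np.array(telemetry.get_obs()["joints"]);q,e,a=ik(A,q);print(q,e,a)
w=R.from_matrix(A[:3,:3].T@M[:3,:3]).as_rotvec()
for t in np.linspace(.1,1,10):
    T=mt(A[:3,3]*(1-t)+M[:3,3]*t,A[:3,:3]@R.from_rotvec(w*t).as_matrix());q,e,a=ik(T,q)
    if e>1 or t>.95: print(t,e,a,q)
```

```text
t 24.75 scoop [ 0.5648 -0.2539  0.1708] yaw,pitch [-1.5703  0.9981  0.0007] tray xy -0.05892211120671108 -0.25402542800086175 F [ 0.031   0.1476 -0.8632] M [-1.0898 -0.0114 -0.0324] w 0.022444726792833908 
q [ 1.1797  0.9046 -0.9592  1.3721 -0.2306  1.5305  0.3641]
16 rows turn [ 0.    -0.596 -0.   ] shift [ 0.0042 -0.0001  0.0055] |d|mm 6.9
24 rows turn [-0.006 -0.008 -0.525] shift [0.0201 0.0095 0.0048] |d|mm 22.7
[ 0.7474  0.4351 -0.8288  1.7549  0.3491  1.114  -0.1875] 0.0026903302268924414 0.0011955531478548556
1.0 0.00032817750477948023 8.224875996705163e-05 [-0.0618  0.6891 -1.0116  1.8469  0.7199  1.0111 -0.0635]
```

>>> apply_moves --pt "0 0 0 0.017 0 -0.011 -1" --pt "0 0 0 0.017 0 -0.011 -1" --pt "0 0 0 0.017 0 -0.011 -1" --pt "0 -0.6 0 0.004 0 0.0055 -1" --pt "0 -0.6 0 0.004 0 0.0055 -1" --pt "0 -0.6 0 0.004 0 0.0055 -1" --pt "0 -0.6 0 0.004 0 0.0055 -1" --pt "0 -0.6 0 0.004 0 0.0055 -1"

```text
clock: 25.42
tcp_pos: [0.5654, -0.1922, 0.3351]
orientation: [-1.828, -1.833, -0.649]
contact_force: [-0.2, 0.4, -0.8]
grip_width: 0.0223
gripper_force: 108.2
```

>>> apply_moves --pt "0 -0.6 0 0.004 0 0.0055 -1" --pt "0 -0.6 0 0.004 0 0.0055 -1" --pt "0 -0.6 0 0.004 0 0.0055 -1" --pt "0 -0.6 0 0.004 0 0.0055 -1" --pt "0 -0.6 0 0.004 0 0.0055 -1" --pt "0 -0.6 0 0.004 0 0.0055 -1" --pt "0 -0.6 0 0.004 0 0.0055 -1" --pt "0 -0.6 0 0.004 0 0.0055 -1"

```text
clock: 26.08
tcp_pos: [0.5653, -0.1435, 0.3103]
orientation: [-2.129, -2.133, -0.193]
contact_force: [-0.1, 0.3, -2.0]
grip_width: 0.022
gripper_force: 108.1
```

Run:
```python
from ik import *
T0,S=rep();M=scoopT(.5684,.3318,.083,-.2515,-.024)@GR;plan(T0,M,32);onpan()
```

```text
t 26.08 scoop [ 0.5657 -0.2361  0.2602] yaw,pitch [-1.5685  0.1765  0.0045] tray xy -0.055108542645312925 -0.23664658192809607 F [-0.1487  0.3017 -2.0183] M [-0.1331  0.015  -0.0165] w 0.022042953563221057 
q [ 0.8992  0.4228 -0.8901  1.6102  0.1554  1.2644  0.008 ]
32 rows turn [ 0.031 -0.05  -0.393] shift [0.0149 0.0072 0.0075] |d|mm 18.2
top [501.7 242.9] 77 scoop xy@z16 [ 0.05   -0.0668]
top [448. 307.] 21 scoop xy@z16 [-0.0464 -0.169 ]
side [302.  146.6] 81 scoop xy@z16 [-0.1649 -0.0381]
side [282.9 150.3] 76 scoop xy@z16 [-0.1789  0.0006]
```

>>> apply_moves --pt "0.031 -0.05 -0.393 0.0149 0.0072 0.0075 -1" --pt "0.031 -0.05 -0.393 0.0149 0.0072 0.0075 -1" --pt "0.031 -0.05 -0.393 0.0149 0.0072 0.0075 -1" --pt "0.031 -0.05 -0.393 0.0149 0.0072 0.0075 -1" --pt "0.031 -0.05 -0.393 0.0149 0.0072 0.0075 -1" --pt "0.031 -0.05 -0.393 0.0149 0.0072 0.0075 -1" --pt "0.031 -0.05 -0.393 0.0149 0.0072 0.0075 -1" --pt "0.031 -0.05 -0.393 0.0149 0.0072 0.0075 -1"

```text
clock: 26.85
tcp_pos: [0.6044, -0.0116, 0.2689]
orientation: [-1.768, -2.478, -0.154]
contact_force: [0.1, 0.4, -1.1]
grip_width: 0.0225
gripper_force: 108.0
```

>>> apply_moves --pt "0.031 -0.05 -0.393 0.0149 0.0072 0.0075 -1" --pt "0.031 -0.05 -0.393 0.0149 0.0072 0.0075 -1" --pt "0.031 -0.05 -0.393 0.0149 0.0072 0.0075 -1" --pt "0.031 -0.05 -0.393 0.0149 0.0072 0.0075 -1" --pt "0.031 -0.05 -0.393 0.0149 0.0072 0.0075 -1" --pt "0.031 -0.05 -0.393 0.0149 0.0072 0.0075 -1" --pt "0.031 -0.05 -0.393 0.0149 0.0072 0.0075 -1" --pt "0.031 -0.05 -0.393 0.0149 0.0072 0.0075 -1"

```text
clock: 27.52
tcp_pos: [0.5999, 0.1261, 0.2242]
orientation: [-1.354, -2.769, -0.107]
contact_force: [0.7, 0.0, -1.9]
grip_width: 0.0222
gripper_force: 108.0
```

>>> apply_moves --pt "0.031 -0.05 -0.393 0.0149 0.0072 0.0075 -1" --pt "0.031 -0.05 -0.393 0.0149 0.0072 0.0075 -1" --pt "0.031 -0.05 -0.393 0.0149 0.0072 0.0075 -1" --pt "0.031 -0.05 -0.393 0.0149 0.0072 0.0075 -1" --pt "0.031 -0.05 -0.393 0.0149 0.0072 0.0075 -1" --pt "0.031 -0.05 -0.393 0.0149 0.0072 0.0075 -1" --pt "0.031 -0.05 -0.393 0.0149 0.0072 0.0075 -1" --pt "0.031 -0.05 -0.393 0.0149 0.0072 0.0075 -1"

```text
clock: 28.18
tcp_pos: [0.5531, 0.2533, 0.1731]
orientation: [-0.894, -2.991, -0.056]
contact_force: [-0.4, -0.0, -1.9]
grip_width: 0.0223
gripper_force: 108.0
```

Run:
```python
from ik import *
T0,S=rep();M=scoopT(.5684,.3318,.083,-.2515,-.024)@GR;plan(T0,M,8)
```

```text
t 28.18 scoop [0.6364 0.1998 0.1373] yaw,pitch [-0.5806  0.0287  0.0292] tray xy 0.0877137463949899 0.18123442761805225 F [-0.3551 -0.0311 -1.942 ] M [-0.0078  0.1045 -0.0765] w 0.022286119365094545 
q [ 0.2008  0.629  -1.0057  1.7361  0.5553  1.0819  0.0122]
8 rows turn [ 0.035 -0.057 -0.394] shift [0.0148 0.0073 0.0076] |d|mm 18.2
```

>>> apply_moves --pt "0.035 -0.057 -0.394 0.0148 0.0073 0.0076 -1" --pt "0.035 -0.057 -0.394 0.0148 0.0073 0.0076 -1" --pt "0.035 -0.057 -0.394 0.0148 0.0073 0.0076 -1" --pt "0.035 -0.057 -0.394 0.0148 0.0073 0.0076 -1" --pt "0.035 -0.057 -0.394 0.0148 0.0073 0.0076 -1" --pt "0.035 -0.057 -0.394 0.0148 0.0073 0.0076 -1" --pt "0.035 -0.057 -0.394 0.0148 0.0073 0.0076 -1" --pt "0.035 -0.057 -0.394 0.0148 0.0073 0.0076 -1"

```text
clock: 28.85
tcp_pos: [0.4712, 0.3569, 0.1137]
orientation: [0.391, 3.093, -0.005]
contact_force: [-0.4, -0.3, -1.2]
grip_width: 0.0228
gripper_force: 108.0
```

Run:
```python
from h import *
T0,S=rep();ms={}
for n in("top","side"):
    grab_frame(n);u=proj(n,S[:3,3])[0];e=min(silhouettes("scoop",n),key=lambda e:np.hypot(*(np.array(e["extent"][:2])-u)));m=e["mask"].copy()
    a=rendT(n,MOD["scoop"][:6],S,1);m&=cv2.dilate(a,np.ones((15,15),np.uint8))>0;ms[n]=m
print(handfit(ms,T0,MOD["scoop"][:6]));print(handfit({"top":ms["top"]},T0,MOD["scoop"][:6]))
```

```text
t 28.85 scoop [0.5688 0.3318 0.0831] yaw,pitch [-0.2518 -0.0245 -0.    ] tray xy 0.043211626415875296 0.32269812615868104 F [-0.4466 -0.3116 -1.1621] M [ 0.0409  0.1418 -0.0047] w 0.022779837582101375 
q [-0.0429  0.6891 -1.0056  1.8261  0.7111  1.0192 -0.0247]
(array([ 0.    , -0.0028,  0.0501]), np.float64(0.3775908713416427))
(array([ 0.0099, -0.0011,  0.0278]), np.float64(0.2597101449275362))
```

>>> apply_moves --pt "0 0 0 0 0 0.01 -1" --pt "0 0 0 0 0 0.016 -1" --pt "0 0 0 0 0 0.016 -1" --pt "0 0 0 0 0 0.014 -1" --pt "0 0 0 0 0 0.01 -1" --pt "0 0 0 0 0 0.006 -1" --pt "0 0 0 0 0 0.002 -1" --pt "0 0 0 0 0 0 -1"

```text
clock: 29.72
tcp_pos: [0.4719, 0.3559, 0.038]
orientation: [0.389, 3.094, -0.007]
contact_force: [-0.8, 0.2, -0.9]
grip_width: 0.0224
gripper_force: 108.1
```

>>> apply_moves --pt "0 0 0 0 0 0.001 -1" --pt "0 0 0 0 0 0.001 -1" --pt "0 0 0 0 0 0.001 -1" --pt "0 0 0 0 0 0 -1" --pt "0 0 0 0 0 0 -1" --pt "0 0 0 0 0 0 -1" --pt "0 0 0 0 0 0 -1" --pt "0 0 0 0 0 0 -1"

```text
clock: 30.38
tcp_pos: [0.4725, 0.3561, 0.0359]
orientation: [0.389, 3.093, -0.005]
contact_force: [0.1, -0.1, 1.0]
grip_width: 0.0223
gripper_force: 108.2
```

Run:
```python
from h import *
T0,S=rep()
```

```text
t 30.38 scoop [0.5701 0.3311 0.0054] yaw,pitch [-0.2505 -0.0249 -0.0003] tray xy 0.044402459131574604 0.32177146905620274 F [ 0.0603 -0.0829  1.0412] M [ 0.048 -0.005 -0.032] w 0.022339829634170465 
q [-0.1002  0.7833 -0.919   1.8647  0.8228  0.9111 -0.1043]
```

>>> apply_moves --pt "0 0 0 0 0 0 -0.4" --pt "0 0 0 0 0 0 0" --pt "0 0 0 0 0 0 0.3" --pt "0 0 0 0 0 0 0.6" --pt "0 0 0 0 0 0 0.8" --pt "0 0 0 0 0 0 0.8" --pt "0 0 0 0 0 0 0.8" --pt "0 0 0 0 0 0 0.8"

```text
clock: 31.05
tcp_pos: [0.4723, 0.3559, 0.0356]
orientation: [0.389, 3.093, -0.006]
contact_force: [0.8, 0.2, 0.1]
grip_width: 0.0767
gripper_force: 0.0
```

>>> apply_moves --pt "0 0 0 0 0 -0.005 0.8" --pt "0 0 0 0 0 -0.015 0.8" --pt "0 0 0 0 0 -0.02 0.8" --pt "0 0 0 0 0 -0.03 0.8" --pt "0 0 0 0 0 -0.03 0.8" --pt "0 0 0 0 0 -0.03 0.8" --pt "0 0 0 0 0 -0.02 0.8" --pt "0 0 0 0 0 -0.01 0.8"

```text
clock: 31.72
tcp_pos: [0.469, 0.3586, 0.2]
orientation: [0.388, 3.09, -0.0]
contact_force: [0.8, 0.2, 0.8]
grip_width: 0.0769
gripper_force: 0.0
```

Run:
```python
from h import *
T0,S=rep();ms={}
for n,ref in(("top",[156,250]),("side",[308,396])):
    f=grab_frame(n);d=silhouettes("scoop",n);e=min(d,key=lambda e:np.hypot(*(np.array(e["extent"][:2])-ref)));print(n,e["p"],e["extent"]);ms[n]=e["mask"]
p,c=fit(MOD["scoop"],{"side":ms["side"]},[.5684,.3318,.003,-.2515],[0,1,3]);print("side only",p,c)
# speed grip & green dot, both views
for n in("top","side"):
    f=grab_frame(n);h=cv2.cvtColor(f,cv2.COLOR_BGR2HSV);m=cv2.inRange(h,(0,150,80),(6,255,255))|cv2.inRange(h,(174,150,80),(180,255,255));k,l,s,c=cv2.connectedComponentsWithStats(m)
    for i in range(1,k):
        if 40<s[i,4]<400: print(n,"red",c[i],s[i],pix2z(n,*c[i],.1)[:2])
    g=cv2.inRange(h,(50,120,60),(75,255,255));k,l,s,c=cv2.connectedComponentsWithStats(g)
    for i in range(1,k):
        if s[i,4]>8: print(n,"green",c[i],s[i,4],pix2z(n,*c[i],.08)[:2])
    for q in silhouettes("speed_top",n)[:3]: print(n,q["p"],q["extent"])
tw=lambda x,y,z:np.array([.514+x*np.cos(.112)-y*np.sin(.112),-.3197+x*np.sin(.112)+y*np.cos(.112),z])
for y in(-.04,0,.04): print("grip top model y",y,tw(-.1,y,.104),proj("top",tw(-.1,y,.104)),proj("side",tw(-.1,y,.104)))
```

```text
t 31.72 scoop [0.5667 0.3337 0.1698] yaw,pitch [-0.25   -0.0275  0.0033] tray xy 0.04151006242312401 0.3249861866970694 F [0.7909 0.2276 0.8293] M [0.0209 0.0327 0.0325] w 0.07686782121939256 
q [ 0.0135  0.5928 -1.0882  1.76    0.6036  1.1426  0.0553]
top 0.98 [159.2, 229.5, 56.5, 53.8]
side 0.69 [308.0, 398.2, 108.2, 51.8]
side only [ 0.5685  0.3327  0.003  -0.2363] 0.09196284639594687
top red [103.124   66.2727] [ 87  46  36  45 242] [0.8811 0.4301]
top red [511.5135 299.4108] [504 292  16  15 185] [ 0.4174 -0.3536]
top green [496.893  209.9053] 243 [ 0.5924 -0.3412]
top green [507.3846 229.6538] 104 [ 0.5533 -0.3596]
top green [503.6935 242.5484] 124 [ 0.528  -0.3511]
top green [448. 307.] 21 [ 0.4048 -0.2385]
top 0.7 [511.2, 297.4, 20.0, 15.0]
side red [ 93.2342 434.1712] [ 77 426  39  19 222] [0.8931 0.4255]
side green [302.0494 146.6296] 81 [ 0.5413 -0.3455]
side green [282.8947 150.3421] 76 [ 0.5945 -0.3313]
grip top model y -0.04 [ 0.4191 -0.3706  0.104 ] [[521.2754 298.2998]] [[345.4812 133.2027]]
grip top model y 0 [ 0.4146 -0.3309  0.104 ] [[500.1275 300.8411]] [[347.7546 142.4892]]
grip top model y 0.04 [ 0.4102 -0.2911  0.104 ] [[478.9353 303.3877]] [[350.118  152.1436]]
```

```bash
cat > sl.py <<'E'
from ik import *
tw=lambda x,y,z:np.array([.514+x*np.cos(.112)-y*np.sin(.112),-.3197+x*np.sin(.112)+y*np.cos(.112),z])
def tool(x,y,z,yaw=.112+np.pi/2): return mt(tw(x,y,z),rz(yaw)@np.diag([1.,-1,-1]))
def slide():
    ms={}
    for n in("top","side"):
        grab_frame(n);d=[q for q in silhouettes("speed_top",n) if q["extent"][2]<40]
        if d: ms[n]=d[0]["mask"];print(n,d[0]["p"],d[0]["extent"])
    b=[box(-14,14,-10,10,0,40)]
    for z in(.064,):
        for q in({n:m} for n,m in ms.items()):
            p,c=fit(b,q,[*tw(-.1,-.02,z)[:2],z,.112],[0,1],S=4);d=p[:2]-[.514,-.3197];print(list(q),p,c,"tumbler xy",d[0]*np.cos(.112)+d[1]*np.sin(.112),-d[0]*np.sin(.112)+d[1]*np.cos(.112))
    p,c=fit(b,ms,[*tw(-.1,-.02,.064)[:2],.064,.112],[0,1,2],S=4);d=p[:2]-[.514,-.3197];print("both",p,c,d[0]*np.cos(.112)+d[1]*np.sin(.112),-d[0]*np.sin(.112)+d[1]*np.cos(.112))
E
python3 - <<'E'
from sl import *
slide();T0,o=now();B=tool(-.1,-.075,.17);print(B);plan(T0,B,32)
q=np.array(o["joints"]);w=R.from_matrix(T0[:3,:3].T@B[:3,:3]).as_rotvec()
for t in np.linspace(.1,1,10):
    q,e,a=ik(mt(T0[:3,3]*(1-t)+B[:3,3]*t+[.12*4*t*(1-t),0,0],T0[:3,:3]@R.from_rotvec(w*t).as_matrix()),q)
    if e>1 or a>1: print(t,e,a)
print(q);q,e,a=ik(tool(-.1,-.075,.08),q);print(e,a,q)
E
```

```text
top 0.63 [513.4, 297.8, 19.4, 14.7]
['top'] [ 0.4169 -0.3585  0.064   0.112 ] 0.16825613079019075 tumbler xy -0.10085692988734939 -0.027668811074007104
both [ 0.4167 -0.3575  0.066   0.112 ] 0.170140462165836 -0.10087635221411999 -0.026667277904355934
[[-0.1118  0.9937  0.      0.423 ]
 [ 0.9937  0.1118  0.     -0.4054]
 [ 0.      0.     -1.      0.17  ]
 [ 0.      0.      0.      1.    ]]
32 rows turn [0.004 0.006 0.361] shift [-0.0178 -0.0181  0.001 ] |d|mm 25.4
[ 1.2482  0.5165 -0.7953  1.7998  0.4252  1.0122  0.4007]
0.0008094069726950459 0.0002453307278692332 [ 1.1818  0.6216 -0.7121  1.864   0.5247  0.8581  0.3196]
```

>>> apply_moves --pt "0 0 0.361 -0.0178 -0.0181 0 -1" --pt "0 0 0.361 -0.0178 -0.0181 0 -1" --pt "0 0 0.361 -0.0178 -0.0181 0 -1" --pt "0 0 0.361 -0.0178 -0.0181 0 -1" --pt "0 0 0.361 -0.0178 -0.0181 0 -1" --pt "0 0 0.361 -0.0178 -0.0181 0 -1" --pt "0 0 0.361 -0.0178 -0.0181 0 -1" --pt "0 0 0.361 -0.0178 -0.0181 0 -1" --grip_force 40

```text
clock: 32.98
tcp_pos: [0.5466, 0.169, 0.1986]
orientation: [0.854, 2.998, 0.0]
contact_force: [0.5, 0.1, -0.8]
grip_width: -0.0
gripper_force: 0.0
```

>>> apply_moves --pt "0 0 0.361 -0.0178 -0.0181 0 -1" --pt "0 0 0.361 -0.0178 -0.0181 0 -1" --pt "0 0 0.361 -0.0178 -0.0181 0 -1" --pt "0 0 0.361 -0.0178 -0.0181 0 -1" --pt "0 0 0.361 -0.0178 -0.0181 0 -1" --pt "0 0 0.361 -0.0178 -0.0181 0 -1" --pt "0 0 0.361 -0.0178 -0.0181 0 -1" --pt "0 0 0.361 -0.0178 -0.0181 0 -1"

```text
clock: 33.65
tcp_pos: [0.5648, -0.0325, 0.2004]
orientation: [1.295, 2.835, 0.006]
contact_force: [1.0, 0.1, 0.2]
grip_width: -0.0
gripper_force: 0.0
```

>>> apply_moves --pt "0 0 0.361 -0.0178 -0.0181 0 -1" --pt "0 0 0.361 -0.0178 -0.0181 0 -1" --pt "0 0 0.361 -0.0178 -0.0181 0 -1" --pt "0 0 0.361 -0.0178 -0.0181 0 -1" --pt "0 0 0.361 -0.0178 -0.0181 0 -1" --pt "0 0 0.361 -0.0178 -0.0181 0 -1" --pt "0 0 0.361 -0.0178 -0.0181 0 -1" --pt "0 0 0.361 -0.0178 -0.0181 0 -1"

```text
clock: 34.32
tcp_pos: [0.5221, -0.2302, 0.2008]
orientation: [1.708, 2.609, 0.012]
contact_force: [0.6, 0.2, 0.2]
grip_width: 0.0003
gripper_force: 0.0
```

Run:
```python
from sl import *
T0,o=now();print(o["joints"],T0[:3,3]);plan(T0,tool(-.1,-.075,.18),8);plan(tool(-.1,-.075,.18),tool(-.1,-.075,.08),8)
```

```text
[ 0.985   0.4637 -0.8796  1.8156  0.4165  1.0315  0.3576] [ 0.5221 -0.2302  0.2008]
8 rows turn [0.025 0.015 0.357] shift [-0.0177 -0.0181  0.0025] |d|mm 25.4
8 rows turn [0. 0. 0.] shift [0.     0.     0.0125] |d|mm 12.5
```

>>> apply_moves --pt "0.025 0.015 0.357 -0.0177 -0.0181 0.0025 -1" --pt "0.025 0.015 0.357 -0.0177 -0.0181 0.0025 -1" --pt "0.025 0.015 0.357 -0.0177 -0.0181 0.0025 -1" --pt "0.025 0.015 0.357 -0.0177 -0.0181 0.0025 -1" --pt "0.025 0.015 0.357 -0.0177 -0.0181 0.0025 -1" --pt "0.025 0.015 0.357 -0.0177 -0.0181 0.0025 -1" --pt "0.025 0.015 0.357 -0.0177 -0.0181 0.0025 -1" --pt "0.025 0.015 0.357 -0.0177 -0.0181 0.0025 -1"

```text
clock: 34.98
tcp_pos: [0.4229, -0.4058, 0.1803]
orientation: [2.093, 2.342, 0.0]
contact_force: [0.6, 0.2, -0.4]
grip_width: -0.0001
gripper_force: 0.0
```

>>> apply_moves --pt "0 0 0 0 0 0.015 -1" --pt "0 0 0 0 0 0.02 -1" --pt "0 0 0 0 0 0.02 -1" --pt "0 0 0 0 0 0.02 -1" --pt "0 0 0 0 0 0.015 -1" --pt "0 0 0 0 0 0.008 -1" --pt "0 0 0 0 0 0.002 -1" --pt "0 0 0 0 0 0 -1"

```text
clock: 35.65
tcp_pos: [0.4237, -0.4048, 0.0804]
orientation: [-2.091, -2.345, -0.0]
contact_force: [-0.0, 0.0, 0.4]
grip_width: 0.0001
gripper_force: 0.0
```

Run:
```python
from sl import *
T0,o=now();print(o["joints"],T0[:3,3],o["contact_force"]);plan(T0,tool(-.1,.014,.08),16)
```

```text
[ 1.1698  0.6133 -0.6859  1.858   0.5056  0.8515  0.3445] [ 0.4237 -0.4048  0.0804] [-0.0136  0.0371  0.4216]
16 rows turn [ 0.    -0.     0.001] shift [ 0.0055 -0.      0.    ] |d|mm 5.5
```

>>> apply_moves --pt "0 0 0 0.005 0 0 -1" --pt "0 0 0 0.006 0 0 -1" --pt "0 0 0 0.006 0 0 -1" --pt "0 0 0 0.006 0 0 -1" --pt "0 0 0 0.006 0 0 -1" --pt "0 0 0 0.006 0 0 -1" --pt "0 0 0 0.006 0 0 -1" --pt "0 0 0 0.006 0 0 -1"

```text
clock: 36.32
tcp_pos: [0.4184, -0.3581, 0.0809]
orientation: [2.091, 2.343, -0.0]
contact_force: [0.3, -1.4, 1.1]
grip_width: -0.0002
gripper_force: 0.9
```

>>> apply_moves --pt "0 0 0 0.006 0 0 -1" --pt "0 0 0 0.006 0 0 -1" --pt "0 0 0 0.006 0 0 -1" --pt "0 0 0 0.006 0 0 -1" --pt "0 0 0 0.006 0 0 -1" --pt "0 0 0 0.005 0 0 -1" --pt "0 0 0 0.003 0 0 -1" --pt "0 0 0 0.002 0 0 -1"

```text
clock: 36.98
tcp_pos: [0.4136, -0.3179, 0.0805]
orientation: [2.091, 2.345, 0.0]
contact_force: [0.5, -0.9, 0.3]
grip_width: 0.0001
gripper_force: 0.8
```

>>> apply_moves --pt "0 0 0 0.001 0 0 -1" --pt "0 0 0 0.001 0 0 -1" --pt "0 0 0 0.001 0 0 -1" --pt "0 0 0 0.001 0 0 -1" --pt "0 0 0 0.001 0 0 -1" --pt "0 0 0 0 0 0 -1" --pt "0 0 0 0 0 0 -1" --pt "0 0 0 0 0 0 -1"

```text
clock: 37.65
tcp_pos: [0.4127, -0.3134, 0.0803]
orientation: [-2.091, -2.344, 0.0]
contact_force: [0.3, -0.4, -0.7]
grip_width: 0.0004
gripper_force: 0.3
```

Run:
```python
from sl import *
T0,o=now();d=T0[:2,3]-[.514,-.3197];print(T0[:3,3],o["contact_force"],"tumbler y",-d[0]*np.sin(.112)+d[1]*np.cos(.112))
```

```text
[ 0.4127 -0.3134  0.0803] [ 0.259  -0.4495 -0.6958] tumbler y 0.01757955030711375
```

>>> apply_moves --pt "0 0 0 0.001 0 0 -1" --pt "0 0 0 0 0 0 -1" --pt "0 0 0 0.001 0 0 -1" --pt "0 0 0 0 0 0 -1" --pt "0 0 0 0.001 0 0 -1" --pt "0 0 0 0 0 0 -1" --pt "0 0 0 0 0 0 -1" --pt "0 0 0 0 0 0 -1"

```text
clock: 38.32
tcp_pos: [0.4124, -0.3106, 0.0804]
orientation: [-2.091, -2.344, 0.0]
contact_force: [0.1, -1.1, -0.9]
grip_width: 0.0001
gripper_force: 1.0
```

Run:
```python
from sl import *
for k in range(3):
    T0,o=now();d=T0[:2,3]-[.514,-.3197];print(T0[:3,3],o["contact_force"],o["moment"],"tumbler y",-d[0]*np.sin(.112)+d[1]*np.cos(.112));grab_frame("side")
print([(q["p"],q["extent"]) for q in silhouettes("speed_top","side")])
```

```text
[ 0.4124 -0.3106  0.0804] [ 0.0847 -1.0885 -0.8638] [-0.3901  0.0524 -0.0215] tumbler y 0.020390910223869723
[ 0.4124 -0.3106  0.0804] [-0.5201 -2.2116 -1.0281] [-0.3775  0.051  -0.0298] tumbler y 0.02038384472406738
[ 0.4125 -0.3106  0.0804] [-0.0054 -2.2421 -0.7425] [-0.4172  0.0826 -0.0157] tumbler y 0.02036641555687179
[(0.43, [351.4, 159.1, 17.1, 15.8])]
```

>>> apply_moves --pt "0 0 0 0.001 0 0 -1" --pt "0 0 0 0 0 0 -1" --pt "0 0 0 0.001 0 0 -1" --pt "0 0 0 0 0 0 -1" --pt "0 0 0 0.001 0 0 -1" --pt "0 0 0 0 0 0 -1" --pt "0 0 0 0 0 0 -1" --pt "0 0 0 0 0 0 -1"

```text
clock: 39.18
tcp_pos: [0.4124, -0.3104, 0.0805]
orientation: [2.091, 2.34, -0.003]
contact_force: [0.8, -10.3, -7.0]
grip_width: -0.0001
gripper_force: 4.9
```

Run:
```python
from sl import *
for k in range(3):
    T0,o=now();d=T0[:2,3]-[.514,-.3197];print(o["contact_force"],o["moment"],"tumbler y",-d[0]*np.sin(.112)+d[1]*np.cos(.112));grab_frame("side")
```

```text
[  0.8302 -10.2955  -6.9814] [-2.1333 -0.2676 -0.0049] tumbler y 0.020632212299292702
[  1.131  -10.6929  -6.2661] [-2.1507 -0.2622 -0.0214] tumbler y 0.020653060705458304
[ 1.2992 -9.1119 -6.2157] [-2.1789 -0.2825 -0.0394] tumbler y 0.020645696058103187
```

The end stop has been reached: force rose to 10 N and the tool stopped advancing. I'll back off, rise and verify.

>>> apply_moves --pt "0 0 0 -0.004 0 0 -1" --pt "0 0 0 -0.008 0 0 -1" --pt "0 0 0 -0.01 0 0 -1" --pt "0 0 0 -0.008 0 0 -1" --pt "0 0 0 -0.004 0 -0.005 -1" --pt "0 0 0 0 0 -0.02 -1" --pt "0 0 0 0 0 -0.03 -1" --pt "0 0 0 0 0 -0.03 -1"

```text
clock: 40.0
tcp_pos: [0.4157, -0.3409, 0.1661]
orientation: [-2.09, -2.343, -0.001]
contact_force: [1.5, -0.6, 0.0]
grip_width: 0.0002
gripper_force: 0.0
```

>>> apply_moves --pt "0 0 0 -0.02 0 -0.03 -1" --pt "0 0 0 -0.03 0 -0.02 -1" --pt "0 0 0 -0.03 0 -0.01 -1" --pt "0 0 0 -0.03 0 0 -1" --pt "0 0 0 -0.03 0 0 -1" --pt "0 0 0 -0.02 0 0 -1" --pt "0 0 0 -0.01 0 0 -1" --pt "0 0 0 0 0 0 -1"

```text
clock: 40.67
tcp_pos: [0.4349, -0.5122, 0.2251]
orientation: [2.095, 2.341, 0.001]
contact_force: [-0.2, 0.2, -0.2]
grip_width: 0.0005
gripper_force: 0.0
```

Run:
```python
from sl import *
T0,o=now();print(o["clock"],T0[:3,3],o["contact_force"]);slide()
f=grab_frame("top");F=grab_frame("side")
cv2.imwrite("pics/end.png",np.hstack([cv2.resize(f[110:410,100:580],(480,300)),cv2.resize(F[60:460,180:500],(320,300))]))
greens()
```

```text
40.6667 [ 0.4349 -0.5122  0.2251] [-0.1881  0.1921 -0.2049]
top 0.46 [477.2, 301.9, 17.7, 15.8]
side 0.5 [286.0, 147.5, 6.8, 8.2]
['top'] [ 0.4169 -0.3508  0.064   0.112 ] 1.0 tumbler xy -0.09999999999999998 -0.020000000000000052
['side'] [ 0.4169 -0.3508  0.064   0.112 ] 1.0 tumbler xy -0.09999999999999998 -0.020000000000000052
both [ 0.4169 -0.3508  0.064   0.112 ] 1.0 -0.09999999999999998 -0.020000000000000052
top [496.9 209.9] 241 tray xy@z20 -0.036872590230334804 -0.36546341841826685
top [507.4 229.7] 103 tray xy@z20 -0.080968368928819 -0.3777258297416472
top [503.5 242.5] 119 tray xy@z20 -0.10556478371370631 -0.3640090433613684
top [448. 307.] 21 tray xy@z20 -0.2138660471537924 -0.2254775293363587
side [302.1 146.7] 80 tray xy@z20 -0.10567081450859764 -0.41052390400911104
side [282.9 150.3] 76 tray xy@z20 -0.046981496832305084 -0.4052799237391254
```

View pics/end.png

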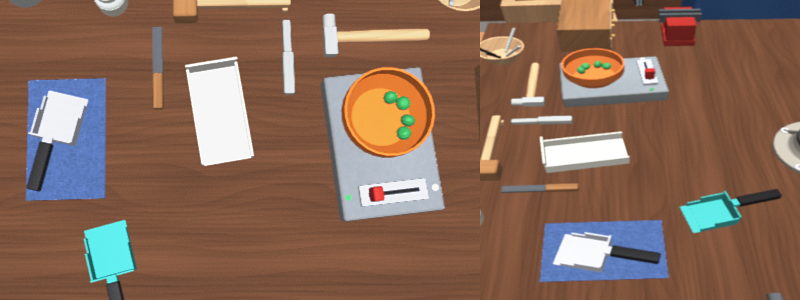

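The picture shows all four chunks in the bowl at (390,98), (403,103), (408,120) and (404,132). The tray is empty, and the scoop lies flat and empty on its mat. The red grip is at the green-dot end (376,194), and the file and mandrel are in place.

```bash
python3 -c "
from bench import order
print(order.hand_in())"
```

```text
the job is handed in; nothing more can be done
None
```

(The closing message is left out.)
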